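# Push a worn lock plug out over the edge with a follower

### The arm

A 6-joint arm with a two-finger parallel gripper is mounted at the origin on a cart in front of the work surface, level with it; the furniture and walls round the work are solid. World frame = base frame: x ahead of the robot, y to its left, z up, the work surface at z = 0. Lengths are in m, angles in degrees, forces in N, time in s.
With the tool pointing down it reaches from about 0.425 to 0.95 m from the base axis. Payload 14.7 kg.
Tool frame: the origin (TCP) lies midway between the tips of the shut fingers; the grasp point (between the pads) lies manip.tcp_to_grasp behind it (manip.tcp_to_grasp is the distance from the TCP to the grasp point, in m); z points along the fingers, x is the direction in which the jaws open and shut, and the axes are right-handed (so a half turn about z gives the same grasp; the last joint's range is limited). The gripper opens to 85 mm and grips with 20 to 120 N. Pads are 22 mm wide; open, the fingers measure 114 mm over their backs; the gripper's body (76 mm by 85 mm) begins 54 mm behind the grasp point. The pads swing forward as they close: fully open they stand 13 mm farther back than shut.
Start: joints at [69.866, 27.513, 91.461, -0, 61.026, -2.67], TCP at [0.195, 0.62, 0.231] pointing down, gripper open.
Joint ranges: [-157.49, 157.49], [-46.99, 117.5], [13.45, 153.17], [-89.5, 269.5], [5.16, 153.95], [-167.48, 167.48]. Speed limits (degrees/s): [108.29, 108.29, 136.94, 172.46, 172.46, 172.46].

### API

Orientations are given as a 3x3 rotation matrix whose columns are the frame's x, y, z axes.
In Python, from bench import manip, capture gives the robot as it stands. The module is installed in compiled form; this text tells all that it offers.
- The arm moves only by the tool arm_command, never from a script. Its argument "deltas" is a list of rows, each a list of 2 entries, a list of its own where there are three numbers: the shift along the tool's x, y, z in units of 40 mm (1.0 is 40 mm), then the turn, a rotation vector about the tool's x, y, z in units of pi/2 rad (1.0 is pi/2 rad). In form: [[[x, y, z], [ax, ay, az]], ...]. A call has exactly 10 rows; each row shifts and turns the commanded pose from where the row before left it, along the tool's axes as they then stand; what a row does not reach is not made up. A row lasts 1/12 s, in which the tool goes at most 41.7 mm and 7.16 degrees, less where a joint would pass 70% of its speed; a pose out of reach is approached as far as the arm can. A call with a number of a shift or a turn outside -1 to 1 is refused whole. A call with a gripper value outside its range is refused whole. "gripper" is the finger opening in mm, from 0 to 85.4, set as the call begins (left out, the last holds). The fingers move at their own pace and stop on an object; "grip_force" is the grip in N (left out, the last holds). Time passes only in rows, so rows that do not move let the fingers close, or fill a call up. It gives the time, the measured TCP pose, the force and the opening at its end, in the units of the state.
- manip.sense(): the state, without advancing time (a new reading comes with each control period).
- capture(name): name is "scene" or "top" or "wrist"; returns a dict with "img" (420x560x3 uint8, red, green, blue), "camera_matrix" (3x3 intrinsics, pixels), "T" (4x4, takes a point from camera to world coordinates). Camera axes: x right, y down, z forward; pixel columns grow to the right and rows downward; lengths in m; the calibration is good to about 2 mm. A picture is of the moment at which its call begins. There is no depth.
- manip.close_job(): hands the job in, once; it reports no verdict.
The state is a dict: "time": time; "joint_positions": joint angles; "qd": joint speeds; "joint_torque": joint torques, N m; "eef_pos": TCP position; "ee_rot": TCP orientation; "contact_force": force on the tool from outside, world axes, zero at the start; "moment": the same for the moment, N m; "opening": opening from 0.0 (shut) to 1.0 (fully open).
Only numpy, scipy, OpenCV 4.12 (cv2) and the standard library are available. Lean on these libraries where they do the work, as an engineer would, in place of code of your own. Each camera call takes 0.05 s, during which the arm holds its last target. There are 200 camera calls.

### The job

Take the follower and push the worn plug out of the lock cylinder in the small vise, from the back, until it goes over the vise's front edge and drops into the blue scrap tray, staying right behind the plug so that no driver pin springs into the bore. Keep pushing gently until you feel the follower's collar meet the back of the cylinder, press it home there with about 15 N, no more than 20, then let go and leave it in to hold the pins. Keep your fingers off the plug and leave the tray and the other things where they are.

Things in the scene. Friction and masses are not known exactly. Their poses are not given: they have to be found in the camera images.
- cylinder_vise: Small vise fixed to the bench, may stand turned, holding a brass lock cylinder. Origin: centre line of its underside; z up; own x is the push direction, from the cylinder's back to its mouth. Grey foot plate x -48 to 18, y -40 to 40 mm, 8 thick (screw heads to z 12). Clamp screw reaches y = 61 at x = 0, up to z 85 mm; pin chambers up to z 91. Nothing else stands behind the cylinder's back face.
- bore_axis (a point): Point on the bore's axis at the middle of the jaws, 62 mm above the bench; axes as the vise's. The cylinder is 34 mm long and was clamped by hand: its middle lies up to 8 mm either way along x from here, so its back face is 9 to 25 mm behind this point: feel for it. Bore 17 mm across (octagon over its flats, one flat down), no chamfer; the shell is 25 mm across.
- front_edge (a point): Middle of the lip's front edge, 53.5 mm above the bench, 37 mm along x from bore_axis. The steel lip, level with the bore's floor, leads from the cylinder's mouth to this edge, 17.5 mm wide between sides 8.5 mm high. The plug tips over the edge into the tray once its middle is past it.
- follower: Follower, a loose pusher 114 mm long, 0.10 to 0.17 kg: a round steel rod 15 mm across, 62 mm long, with a domed nose, and a red handle. Origin: on the rod's axis in the plane of the collar; own x points to the nose (x = +62 mm), own z up. It lies flat on the bench, axis 7.5 mm up. Fully home the collar is on the back face of the cylinder and the nose 0 to 16 mm past the front edge.
- handle_mid (a point): Middle of the follower's handle, 26 mm behind the collar, on the axis. The handle is 52 mm long, flat-sided, 24 mm wide (own y), 15 mm high (own z), black ribs. Its steel front face is the collar, which is wider than the bore and stops on the back face of the cylinder. A tall upright sheet stands to its left at the bench's front edge: come over it, 0.3 m up.
- plug: Worn brass plug to be pushed out: plain cylinder 15 mm across, 36 mm long, 30 to 65 g, loose. Origin: its centre; own x along it. It rests on the floor of the bore, 1 mm below the bore's axis, its back face anywhere from 8 mm proud of the cylinder's back face to 10 mm inside it. The sprung pins press on it, so it drags with about 2 to 6 N; about the same drag stays on the rod as it takes the plug's place.
- scrap_tray: Loose blue tray with brass bits in it, 100 mm (own x) x 62 mm x 28 mm high, walls 2 mm, room inside for the plug. Origin: centre of its underside. Stands on the bench below the vise's front edge.
- driver_pin1 (a joint): Driver pin 1 of 4 in the roof of the bore, 4 mm across with a round greased end, -5 mm along x from the middle of the cylinder, pressed down by a spring with about 1 N. Near 0 m: held back by the plug or the follower; it dips to 0.003 or so over the domed nose; 0.008 m: sprung right out into the bore, where it would block the follower. Negative: pushed up.
- driver_pin2 (a joint): Driver pin 2 of 4 in the roof of the bore, 4 mm across with a round greased end, -0.5 mm along x from the middle of the cylinder, pressed down by a spring with about 1 N. Near 0 m: held back by the plug or the follower; it dips to 0.003 or so over the domed nose; 0.008 m: sprung right out into the bore, where it would block the follower. Negative: pushed up.
- driver_pin3 (a joint): Driver pin 3 of 4 in the roof of the bore, 4 mm across with a round greased end, 4 mm along x from the middle of the cylinder, pressed down by a spring with about 1 N. Near 0 m: held back by the plug or the follower; it dips to 0.003 or so over the domed nose; 0.008 m: sprung right out into the bore, where it would block the follower. Negative: pushed up.
- driver_pin4 (a joint): Driver pin 4 of 4 in the roof of the bore, 4 mm across with a round greased end, 8.5 mm along x from the middle of the cylinder, pressed down by a spring with about 1 N. Near 0 m: held back by the plug or the follower; it dips to 0.003 or so over the domed nose; 0.008 m: sprung right out into the bore, where it would block the follower. Negative: pushed up.
- lock_cylinder_1: brass-and-steel euro lock cylinder, 41 x 65 x 17 mm, lying behind the tray; not part of the job. Origin: centre of its underside.
- lock_cylinder_2: euro lock cylinder, 41 x 73 x 17 mm, lying behind the work; not part of the job. Origin: centre of its underside.
- spare_cutter: grey toothed cutter wheel, 64 mm across, 7 mm thick, lying behind the work; not part of the job. Origin: centre of its underside.
Not all that is in view belongs to the job. There is more than one size of the scrap_tray; the one meant has the size given above.

How it is judged:
By the outcome, as a careful person would: the job done as asked, in the order asked, and still so for the second after the job is handed in, with the robot touching nothing.
It also fails if it takes over 64 s, if anything falls off the work surface, if the arm or the gripper's body presses on something with over 40 N, if the wrist force passes 120 N, or if a joint passes its speed limit or range.

## Working session

There is one attempt and no reset: what is moved stays moved. The work goes in short steps, Python scripts to look and compute and a tool call to move; the robot and the scene stay as the last step left them, time stands still between calls to the robot, and variables do not carry over. Pictures are saved under pics/ and viewed, about 8 in all and at most 12, crops included, and the job is handed in when it is done.

Besides the shell and the picture viewer there is one more tool, called by a JSON object that holds its "api" and its "payload". arm_command: Moves the arm, as the interface text tells. Shifts and turns lie within -1 to 1; 1 stands for 40 mm of shift or pi/2 rad of turn. Its arguments: {"type":"object","properties":{"deltas":{"type":"array","items":{"type":"array"}},"gripper":{"type":"number"},"grip_force":{"type":"number"}},"required":["deltas"]}

```bash
mkdir -p pics
cat > h.py <<'E'
import numpy as np,cv2
from bench import manip,capture
def snap(cam,name,crop=None,scale=1):
    c=capture(cam);np.savez('pics/'+name+'.npz',K=c['camera_matrix'],T=c['T'])
    im=c['img'][:,:,::-1]; cv2.imwrite('pics/'+name+'_raw.png',im)
    if crop: im=im[crop[1]:crop[3],crop[0]:crop[2]]
    if scale!=1: im=cv2.resize(im,None,fx=scale,fy=scale,interpolation=cv2.INTER_CUBIC)
    cv2.imwrite('pics/'+name+'.png',im)
def px2w(name,u,v,z):
    d=np.load('pics/'+name+'.npz');K,T=d['K'],d['T']
    r=T[:3,:3]@np.linalg.solve(K,[u,v,1.]);o=T[:3,3]
    return o+r*(z-o[2])/r[2]
def w2px(name,p):
    d=np.load('pics/'+name+'.npz');K,T=d['K'],d['T']
    q=K@(T[:3,:3].T@(np.array(p)-T[:3,3]));return q[:2]/q[2]
E
python3 -c "
from h import *
snap('top','t0');snap('scene','s0')
a=cv2.imread('pics/t0.png');b=cv2.imread('pics/s0.png')
for n in('t0','s0'):
  cv2.imwrite('pics/%s_b.png'%n,cv2.resize(cv2.imread('pics/%s.png'%n),(800,600),interpolation=cv2.INTER_CUBIC)); print(np.load('pics/%s.npz'%n)['T'])
s=manip.sense();print(s,manip.tcp_to_grasp)
"
```

```text
[[ 0.01424217 -0.99658969  0.08127823  0.50782815]
 [-0.99977378 -0.01547751 -0.01458909 -0.1696905 ]
 [ 0.01579732 -0.08105206 -0.99658467  0.92758325]
 [ 0.          0.          0.          1.        ]]
[[-0.84342129 -0.26647705  0.46650884  0.15411525]
 [-0.53697667  0.44595497 -0.71608674  0.46136591]
 [-0.01722125 -0.85446717 -0.51921988  0.55018882]
 [ 0.          0.          0.          1.        ]]
{'time': 0.1, 'joint_positions': array([ 6.98665999e+01,  2.75470069e+01,  9.14881820e+01, -1.20355155e-03,
        6.10258785e+01, -2.67207867e+00]), 'qd': array([-0.01302758, -0.05715064, -0.02175119, -0.0047534 ,  0.00546873,
        0.03699025]), 'joint_torque': array([ 1.98010479e-03, -9.52259016e+01, -4.31037033e+01, -1.61619150e-04,
        5.23296665e-03, -1.22440895e-05]), 'eef_pos': array([0.19492979, 0.61971861, 0.23074087]), 'ee_rot': array([[ 3.00052004e-01,  9.53922781e-01, -3.49611689e-04],
       [ 9.53922250e-01, -3.00052206e-01, -1.00702474e-03],
       [-1.06552560e-03, -3.13425782e-05, -9.99999432e-01]]), 'contact_force': array([-0.79713421, -0.0624971 , -0.68237552]), 'moment': array([-0.01552569, -0.01750212, -0.03020371]), 'opening': 1.001978451391649} 0.0187
```

View pics/t0_b.png

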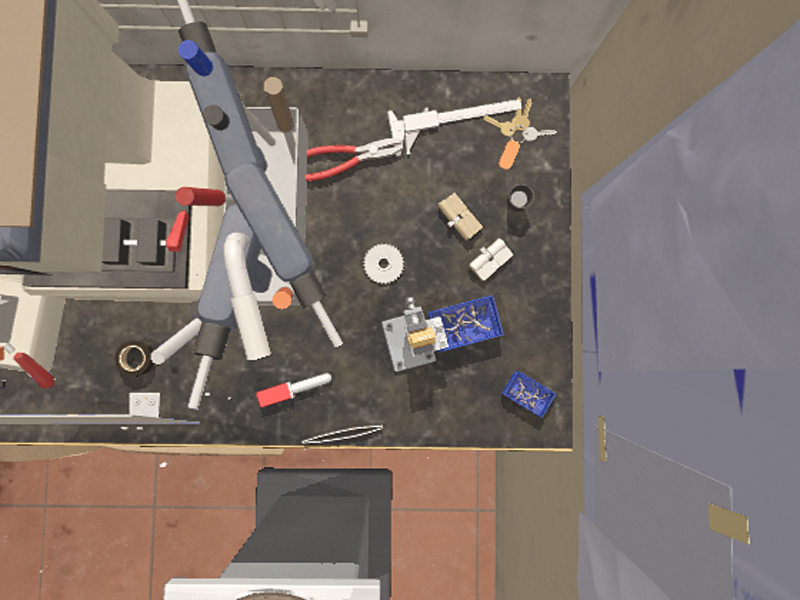

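View pics/s0_b.png

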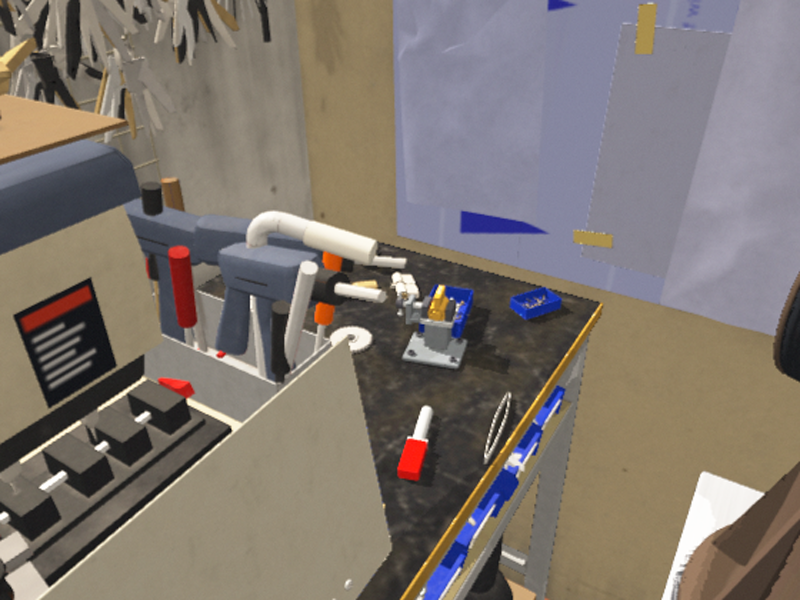

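The top view (800 px wide) shows the follower at about (293,389), the vise at (410,340), the big tray at (466,323) and the other things clear of the path. I'll enlarge the work area.

```bash
python3 -c "
from h import *
im=cv2.imread('pics/t0_raw.png')[195:300,170:360]
cv2.imwrite('pics/t0c.png',cv2.resize(im,None,fx=4.2,fy=4.2,interpolation=cv2.INTER_CUBIC))
"
```

```text
(no output)
```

View pics/t0c.png

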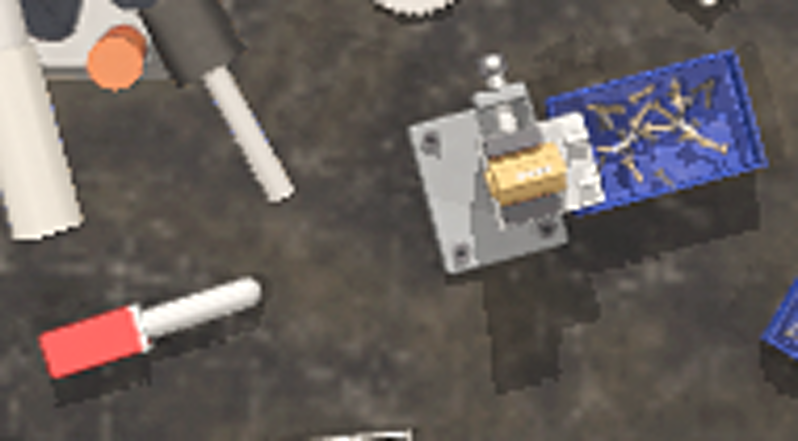

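```bash
python3 -c "
from h import *
from scipy.optimize import least_squares
P=lambda u,v,z:px2w('t0',170+u/4.2-.4,195+v/4.2-.4,z)
def fit(loc,pix,x0):
  f=lambda q:np.concatenate([w2px('t0',[q[0]+np.cos(q[2])*l[0]-np.sin(q[2])*l[1],q[1]+np.sin(q[2])*l[0]+np.cos(q[2])*l[1],l[2]])-[170+p[0]/4.2-.4,195+p[1]/4.2-.4] for l,p in zip(loc,pix)])
  r=least_squares(f,x0);return r.x,np.degrees(r.x[2]),r.fun.round(1)
print(P(141,328,.0075),P(262,290,.0075),P(47,360,.0075))
print('fol',fit([(.062,0,.0075),(0,.012,.015),(0,-.012,.015),(-.052,.012,.015),(-.052,-.012,.015)],[(262,290),(132,307),(147,347),(40,341),(54,378)],[.4,0,-1.3]))
print('vise',fit([(-.048,.04,.008),(-.048,-.04,.008),(.018,-.04,.008),(0,.061,.0785)],[(408,127),(450,274),(567,242),(490,60)],[.45,-.2,-1.3]))
print('cylback',P(488,190,.062),P(565,165,.062))
print(np.load('pics/t0.npz')['K'])
"
```

```text
[ 0.43704032 -0.02096316  0.0075    ] [ 0.45722459 -0.08251903  0.0075    ] [0.42018154 0.02657937 0.0075    ]
fol (array([ 0.43788572, -0.02301298, -1.24098959]), np.float64(-71.10346570703001), array([-0.4, -0.4,  0.9, -0.5,  0.6,  0.7, -0.5, -1. , -0.6,  1. ]))
vise (array([ 0.51652843, -0.21294372, -1.2930102 ]), np.float64(-74.08402747445602), array([-0.2,  0.2, -0.7,  0.8,  0.8,  0.5,  0. , -1.4]))
cylback [ 0.51005875 -0.196532    0.062     ] [ 0.52276578 -0.23398746  0.062     ]
[[421.61361897   0.         279.34645689]
 [  0.         421.61361897 206.4539528 ]
 [  0.           0.           1.        ]]
```

```bash
python3 -c "
from h import *
def tri(t,s):
  A=[];b=[]
  for n,(u,v) in(('t0',t),('s0',s)):
    d=np.load('pics/%s.npz'%n);r=d['T'][:3,:3]@np.linalg.solve(d['K'],[u*.7,v*.7,1]);r/=np.linalg.norm(r)
    M=np.eye(3)-np.outer(r,r);A.append(M);b.append(M@d['T'][:3,3])
  return np.linalg.lstsq(np.vstack(A),np.hstack(b),rcond=None)[0].round(3)
print('tube end',tri((258,350),(372,250)),'thin pin',tri((337,343),(382,296)),'thin2',tri((337,343),(403,263)),'orange',tri((283,298),(330,265)),'sheet top corner',tri((5,420),(350,340)),'sheet end',tri((198,421),(390,550)),'red knob',tri((200,197),(180,252)),'bend',tri((237,240),(265,220)))
print('sheet',tri((198,421),(350,340)))
"
```

```text
tube end [ 0.497 -0.023  0.244] thin pin [ 0.518 -0.095  0.144] thin2 [ 0.508 -0.105  0.187] orange [ 0.562 -0.04   0.2  ] sheet top corner [0.399 0.196 0.307] sheet end [0.388 0.117 0.003] red knob [0.681 0.06  0.228] bend [0.619 0.001 0.259]
sheet [0.432 0.066 0.209]
```

{"api": "arm_command", "payload": {"deltas": [[[0, 0, -0.6], [0, 0, 0]], [[0, 0, -1], [0, 0, 0]], [[0, 0, -1], [0, 0, 0]], [[0, 0, -0.6], [0, 0, 0]], [[0, 0, 0], [0, 0, 0]], [[0, 0, 0], [0, 0, 0]], [[0, 0, 0], [0, 0, 0]], [[0, 0, 0], [0, 0, 0]], [[0, 0, 0], [0, 0, 0]], [[0, 0, 0], [0, 0, 0]]], "gripper": 50, "grip_force": 60}}

```text
time: 0.93
eef_pos: [0.1949, 0.6197, 0.3582]
ee_rot: [[0.3, 0.954, -0.001], [0.954, -0.3, -0.002], [-0.002, -0.0, -1.0]]
contact_force: [0.1, -0.0, 0.6]
opening: 0.588
```

```bash
python3 -c "
from h import *
def tri(t,s):
  A=[];b=[]
  for n,(u,v) in(('t0',t),('s0',s)):
    d=np.load('pics/%s.npz'%n);r=d['T'][:3,:3]@np.linalg.solve(d['K'],[u*.7,v*.7,1]);r/=np.linalg.norm(r)
    M=np.eye(3)-np.outer(r,r);A.append(M);b.append(M@d['T'][:3,3])
  A=np.vstack(A);b=np.hstack(b);x=np.linalg.lstsq(A,b,rcond=None)[0];return x.round(3),'miss mm',(np.linalg.norm(A@x-b)*1e3).round(1)
for t in((337,343),(195,405),(258,352)):
  for s in((384,296),(404,263),(375,252),(283,385)): print(t,s,*tri(t,s))
im=cv2.imread('pics/s0_raw.png')[130:300,150:350]
cv2.imwrite('pics/s0c.png',cv2.resize(im,None,fx=3.5,fy=3.5,interpolation=cv2.INTER_CUBIC))
"
```

```text
(337, 343) (384, 296) [ 0.517 -0.096  0.144] miss mm 14.9
(337, 343) (404, 263) [ 0.508 -0.106  0.187] miss mm 0.9
(337, 343) (375, 252) [ 0.522 -0.098  0.201] miss mm 23.2
(337, 343) (283, 385) [ 0.562 -0.042  0.034] miss mm 103.1
(195, 405) (384, 296) [0.436 0.046 0.244] miss mm 1.8
(195, 405) (404, 263) [0.432 0.032 0.273] miss mm 13.1
(195, 405) (375, 252) [0.444 0.036 0.282] miss mm 5.5
(195, 405) (283, 385) [0.461 0.099 0.168] miss mm 60.6
(258, 352) (384, 296) [ 0.488 -0.016  0.196] miss mm 13.6
(258, 352) (404, 263) [ 0.48  -0.029  0.233] miss mm 26.1
(258, 352) (375, 252) [ 0.494 -0.023  0.243] miss mm 4.5
(258, 352) (283, 385) [0.526 0.037 0.097] miss mm 58.6
```

View pics/s0c.png

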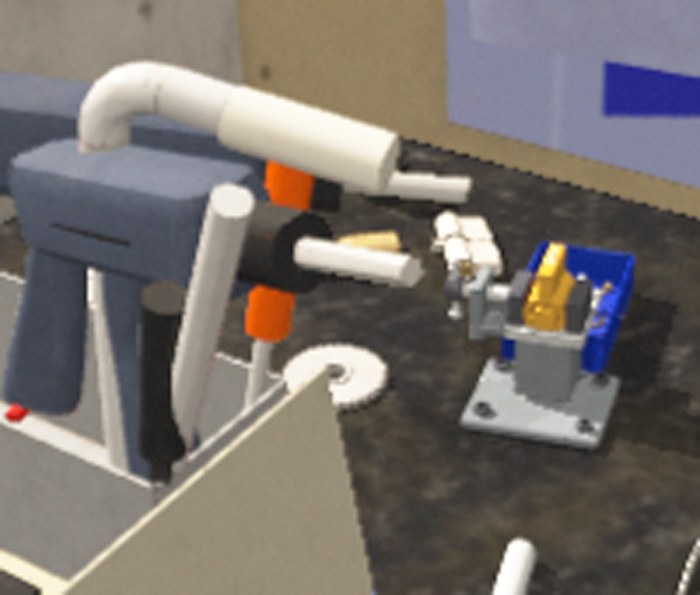

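The enlarged scene view shows bench-machine parts close to the path: the right pin tip is at about (0.508,-0.106,0.187), the left pin at (0.436,0.046,0.244) and the white tube end at (0.494,-0.023,0.243). I'll go over the sheet first and collect joint data along the way to check reach.

{"api": "arm_command", "payload": {"deltas": [[[-0.36, 0.78, 0], [0, 0, 0.03]], [[-0.36, 0.78, 0], [0, 0, 0.03]], [[-0.36, 0.78, 0], [0, 0, 0.03]], [[-0.36, 0.78, 0], [0, 0, 0.03]], [[-0.36, 0.78, 0], [0, 0, 0.03]], [[-0.36, 0.78, 0], [0, 0, 0.03]], [[-0.36, 0.78, 0], [0, 0, 0.03]], [[-0.36, 0.78, 0], [0, 0, 0.03]], [[-0.36, 0.78, 0], [0, 0, 0.03]], [[-0.36, 0.78, 0], [0, 0, 0.03]]]}}

```text
time: 1.77
eef_pos: [0.3939, 0.3417, 0.3589]
ee_rot: [[0.702, 0.712, -0.0], [0.712, -0.702, -0.0], [-0.001, -0.0, -1.0]]
contact_force: [-0.3, 0.3, -0.0]
opening: 0.583
```

```bash
cat > rec.py <<'E'
from h import *
import json
s=manip.sense();print(s['time'],s['joint_positions'].round(3).tolist(),s['eef_pos'].round(4).tolist())
open('rec.txt','a').write(json.dumps([s['joint_positions'].tolist(),s['eef_pos'].tolist(),s['ee_rot'].tolist()])+'\n')
E
python3 rec.py
```

```text
1.7667 [37.612, 10.601, 98.143, -0.004, 71.287, -7.791] [0.3939, 0.3417, 0.3589]
```

{"api": "arm_command", "payload": {"deltas": [[[-0.36, 0.78, 0], [0, 0, 0.03]], [[-0.36, 0.78, 0], [0, 0, 0.03]], [[-0.36, 0.78, 0], [0, 0, 0.03]], [[-0.36, 0.78, 0], [0, 0, 0.03]], [[-0.36, 0.78, 0], [0, 0, 0.03]], [[-0.36, 0.78, 0], [0, 0, 0.03]], [[-0.36, 0.78, 0], [0, 0, 0.03]], [[-0.36, 0.78, 0], [0, 0, 0.03]], [[-0.36, 0.78, 0], [0, 0, 0.03]], [[0, 0, 0], [0, 0, 0]]]}}

```text
time: 2.6
eef_pos: [0.4461, 0.0362, 0.359]
ee_rot: [[0.934, 0.356, -0.001], [0.356, -0.934, -0.002], [-0.001, 0.001, -1.0]]
contact_force: [0.1, 0.4, 1.1]
opening: 0.584
```

```bash
python3 rec.py; python3 -c "
from h import *
snap('wrist','w0');cv2.imwrite('pics/w0.png',cv2.resize(cv2.imread('pics/w0.png'),(800,600)))
print(np.load('pics/w0.npz')['T'])"
```

```text
2.6 [0.837, 3.819, 106.148, -0.107, 70.07, -19.992] [0.4461, 0.0362, 0.359]
[[ 0.93433383  0.34445568  0.09149083  0.42174671]
 [ 0.35639512 -0.90180596 -0.2443942   0.09811117]
 [-0.001676    0.26095266 -0.96535014  0.5020706 ]
 [ 0.          0.          0.          1.        ]]
```

View pics/w0.png

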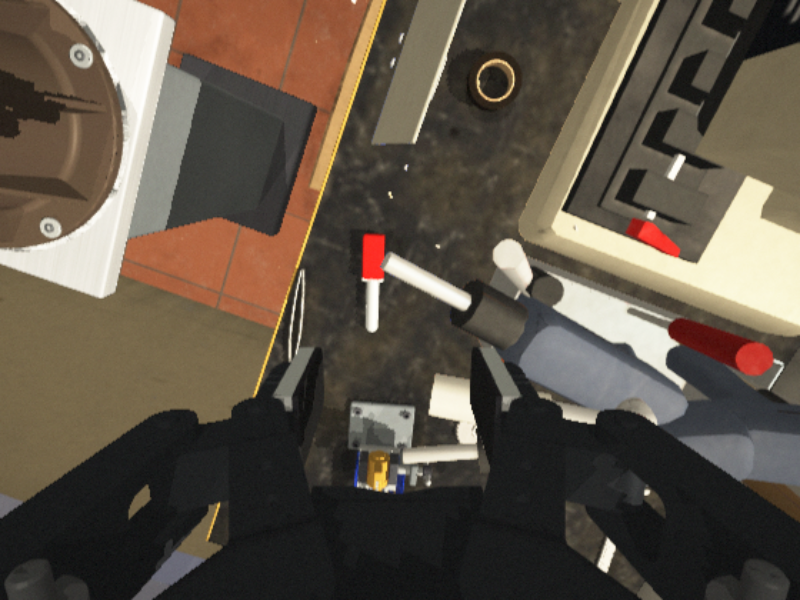

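{"api": "arm_command", "payload": {"deltas": [[[0, 0, 0], [0, 0.07, 0]], [[0, 0, 0], [0, 0.07, 0]], [[0, 0, 0], [0, 0.07, 0]], [[0, 0, 0], [0, 0.07, 0]], [[0, 0, 0], [0, 0, 0]], [[0, 0, 0], [0, 0, 0]], [[0, 0, 0], [0, 0, 0]], [[0, 0, 0], [0, 0, 0]], [[0, 0, 0], [0, 0, 0]], [[0, 0, 0], [0, 0, 0]]]}}

```text
time: 3.48
eef_pos: [0.4471, 0.0413, 0.3594]
ee_rot: [[0.843, 0.363, 0.396], [0.329, -0.932, 0.154], [0.425, -0.0, -0.905]]
contact_force: [0.2, -0.3, -0.3]
opening: 0.583
```

```bash
python3 rec.py
cat > kin.py <<'E'
import json,numpy as np
from scipy.optimize import least_squares
from scipy.spatial.transform import Rotation as R
def fk(p,q):
    a1,c1,c2,a2,c3,c4,b=p;q=np.radians(q)
    # q about: z, y, y, forearm axis, y, tool axis
    R1=R.from_rotvec([0,0,q[0]]);R2=R1*R.from_rotvec([0,q[1],0]);R3=R2*R.from_rotvec([0,q[2],0])
    R4=R3*R.from_rotvec([0,0,S[0]*q[3]]);R5=R4*R.from_rotvec([0,q[4],0]);R6=R5*R.from_rotvec([0,0,S[1]*q[5]])
    w=R1.apply([a1,b,c1])+R2.apply([0,0,c2])+R3.apply([a2,0,c3])
    return w+R6.apply([0,0,c4]),R6,w
S=[1,1]
def load():
    D=[json.loads(l) for l in open('rec.txt')]
    return D+[[[69.8666,27.547,91.488,-.0012,61.026,-2.672],[.19493,.61972,.23074],[[.30005,.95392,-.00035],[.95392,-.30005,-.001],[-.00107,0,-1]]]]
def fit():
    D=load()
    f=lambda p:np.concatenate([fk(p,d[0])[0]-d[1] for d in D])*1e3
    r=least_squares(f,[.1,.3,.5,.0,.5,.3,.03]);return r
E
python3 -c "
from kin import *
import kin
r=fit();print(r.x.round(4),abs(r.fun).max())
for d in load():
  Rm=fk(r.x,d[0])[1].as_matrix();print((Rm.T@np.array(d[2])).round(3).tolist(), fk(r.x,d[0])[2].round(3))
"
```

```text
3.4833 [-8.87, -9.048, 123.13, 17.524, 45.198, -40.295] [0.4471, 0.0413, 0.3594]
[-0.      0.3176  0.5973  0.0329  0.445   0.3717  0.0303] 0.0006012789835474486
[[-1.0, -0.0, -0.0], [0.0, -1.0, 0.0], [-0.0, 0.0, 1.0]] [0.394 0.342 0.731]
[[-1.0, -0.0, -0.0], [0.0, -1.0, 0.0], [-0.0, 0.0, 1.0]] [0.446 0.037 0.731]
[[-1.0, -0.0, -0.0], [0.0, -1.0, 0.0], [-0.0, 0.0, 1.0]] [ 0.3   -0.016  0.696]
[[-1.0, -0.0, -0.0], [0.0, -1.0, 0.0], [0.0, -0.0, 1.0]] [0.195 0.62  0.602]
```

```bash
cat >> kin.py <<'E'
LO=np.array([-157.49,-46.99,13.45,-89.5,5.16,-167.48]);HI=np.array([157.49,117.5,153.17,269.5,153.95,167.48])
P=np.array([0,.3176,.5973,.0329,.445,.3717,.0303])
OFF=R.from_matrix(np.diag([-1,-1,1]))
def toolR(yaw,roll,pitch=0,flip=0):
    # yaw = azimuth of follower axis; tool x = outward jaw axis (yaw+90), tool y = dir, z down; roll leans body to robot
    c,s=np.cos(yaw),np.sin(yaw);M=np.array([[-s,c,0],[c,s,0],[0,0,-1.]]).T  # columns x,y,z
    return R.from_matrix(M)*R.from_rotvec([0,0,np.pi*flip])*R.from_rotvec([np.radians(pitch)*(1-2*flip),np.radians(roll)*(1-2*flip),0])
def ik(p,Rt,q0=(-8,-5,120,15,50,-40)):
    def f(q):
        x,r,_=fk(P,q);return np.concatenate([(x-p)*10,(Rt.inv()*(r*OFF)).as_rotvec()])
    r=least_squares(f,np.clip(q0,LO+1,HI-1),bounds=(LO,HI),x_scale=30.);return r.x,np.linalg.norm(r.fun)
E
python3 -c "
from kin import *
tg=.0187
for roll in(0,10,15,20,25,30):
  for nm,h,yaw in(('grasp',[.4295,.0016,.0205],-1.241),('ins0',[.480,-.085,.068],-1.293),('end',[.505,-.172,.068],-1.293)):
    T=toolR(yaw,roll);p=np.array(h)+tg*T.as_matrix()[:,2]
    q,e=ik(p,T);print(roll,nm,e.round(4),q.round(0).tolist())
"
```

```text
0 grasp 0.0 [-4.0, 34.0, 130.0, -0.0, 16.0, -23.0]
0 ins0 0.0 [-14.0, 31.0, 121.0, 0.0, 28.0, -30.0]
0 end 0.0 [-22.0, 33.0, 115.0, 0.0, 32.0, -38.0]
10 grasp 0.0111 [-8.0, 34.0, 137.0, 91.0, 5.0, -118.0]
10 ins0 0.0 [-18.0, 29.0, 128.0, 21.0, 15.0, -54.0]
10 end 0.0 [-27.0, 31.0, 122.0, 19.0, 21.0, -60.0]
15 grasp 0.0038 [-10.0, 35.0, 141.0, 139.0, 11.0, -167.0]
15 ins0 0.0 [-20.0, 29.0, 132.0, 51.0, 11.0, -86.0]
15 end 0.0 [-29.0, 31.0, 125.0, 39.0, 17.0, -82.0]
20 grasp 0.053 [-13.0, 36.0, 142.0, 136.0, 17.0, -167.0]
20 ins0 0.0 [-23.0, 30.0, 135.0, 92.0, 12.0, -129.0]
20 end 0.0 [-32.0, 31.0, 128.0, 65.0, 16.0, -110.0]
25 grasp 0.1056 [-17.0, 37.0, 143.0, 132.0, 21.0, -167.0]
25 ins0 0.0 [-25.0, 31.0, 138.0, 116.0, 18.0, -156.0]
25 end 0.0 [-35.0, 32.0, 131.0, 88.0, 19.0, -136.0]
30 grasp 0.1608 [-20.0, 38.0, 144.0, 129.0, 26.0, -167.0]
30 ins0 0.0133 [-29.0, 33.0, 141.0, 124.0, 25.0, -167.0]
30 end 0.0 [-38.0, 34.0, 133.0, 103.0, 24.0, -154.0]
```

```bash
cat > tri.py <<'E'
from h import *
def tri(obs):
  A=[];b=[]
  for n,u,v in obs:
    d=np.load('pics/%s.npz'%n);r=d['T'][:3,:3]@np.linalg.solve(d['K'],[u*.7,v*.7,1]);r/=np.linalg.norm(r)
    M=np.eye(3)-np.outer(r,r);A.append(M);b.append(M@d['T'][:3,3])
  A=np.vstack(A);b=np.hstack(b);x=np.linalg.lstsq(A,b,rcond=None)[0];return x,(A@x-b).reshape(-1,3)
E
python3 -c "
from tri import *
C=np.array([.43789,-.02301,.0075]);d=np.array([.324,-.946,0]);j=np.array([.946,.324,0])
B=np.array([.5165,-.2129,.062]);d2=np.array([.2743,-.9617,0]);j2=np.array([.9617,.2743,0])
for n,o in (('pinB',[('t0',195,405),('s0',384,296),('w0',388,260)]),('pinBbase',[('t0',207,357),('w0',468,300)]),('pinA',[('t0',338,343),('s0',404,263),('w0',405,454)]),('pinAbase',[('t0',318,303),('w0',475,453)]),('tubeR',[('t0',270,355),('w0',432,410)]),('tubeL',[('t0',247,358),('w0',436,376)]),('tube',[('t0',258,356),('s0',378,252),('w0',434,393)])):
  x,e=tri(o);print(n,x.round(3),'miss',(np.linalg.norm(e,axis=1)*1e3).round(0),'fol dir/jaw',((x-C)@d).round(3),((x-C)@j).round(3),'bore',((x-B)@d2).round(3),((x-B)@j2).round(3))
# refine follower from wrist
for n,u,v,z in(('hback',373,235,.015),('collar',373,279,.0075),('nose',372,331,.0075)): print(n,px2w('w0',u*.7,v*.7,z))
"
```

```text
pinB [0.435 0.047 0.244] miss [2. 2. 2.] fol dir/jaw -0.067 0.02 bore -0.273 -0.007
pinBbase [0.491 0.04  0.229] miss [1. 1.] fol dir/jaw -0.043 0.071 bore -0.251 0.045
pinA [ 0.507 -0.106  0.186] miss [1. 1. 1.] fol dir/jaw 0.101 0.039 bore -0.105 0.02
pinAbase [ 0.557 -0.081  0.192] miss [0. 0.] fol dir/jaw 0.094 0.093 bore -0.115 0.075
tubeR [ 0.495 -0.034  0.241] miss [2. 2.] fol dir/jaw 0.029 0.05 bore -0.178 0.028
tubeL [ 0.489 -0.009  0.243] miss [0. 0.] fol dir/jaw 0.004 0.053 bore -0.203 0.03
tube [ 0.491 -0.022  0.243] miss [2. 4. 2.] fol dir/jaw 0.017 0.05 bore -0.19 0.027
hback [0.42079155 0.02683173 0.015     ]
collar [ 0.43799563 -0.02132456  0.0075    ]
nose [ 0.45845849 -0.08066718  0.0075    ]
```

{"api": "arm_command", "payload": {"deltas": [[[0, 0, 0], [0, -0.07, 0]], [[0, 0, 0], [0, -0.07, 0]], [[0, 0, 0], [0, -0.07, 0]], [[0, 0, 0], [0, -0.07, 0]], [[0, 0, 0], [0, 0, 0.078]], [[0, 0, 0], [0, 0, 0.078]], [[0, 0, 0], [0, 0, 0.078]], [[0, 0, 0], [0, 0, 0.078]], [[0, 0, 0], [0, 0, 0.078]], [[0, 0, 0], [0, 0, 0.078]]]}}

```text
time: 4.32
eef_pos: [0.4469, 0.0411, 0.3591]
ee_rot: [[0.932, -0.362, -0.001], [-0.362, -0.932, -0.001], [-0.001, 0.001, -1.0]]
contact_force: [-0.1, -0.2, -0.2]
opening: 0.581
```

{"api": "arm_command", "payload": {"deltas": [[[0, 0, 0], [0, 0, 0.078]], [[0, 0, 0], [0, 0, 0.078]], [[0, 0, 0], [0, 0, 0.078]], [[0, 0, 0], [0, 0, 0.078]], [[0, 0, 0], [0, 0, 0.078]], [[0, 0, 0], [0, 0, 0.078]], [[0, 0, 0], [0, 0, 0.078]], [[0, 0, 0], [0, 0, 0.078]], [[0, 0, 0], [0, 0, 0.078]], [[0, 0, 0], [0, 0, 0.078]]]}}

```text
time: 5.15
eef_pos: [0.4469, 0.0411, 0.3592]
ee_rot: [[-0.025, -1.0, -0.001], [-1.0, 0.025, -0.001], [0.001, 0.001, -1.0]]
contact_force: [0.9, -0.6, 0.9]
opening: 0.585
```

{"api": "arm_command", "payload": {"deltas": [[[0, 0, 0], [0, 0, 0.078]], [[0, 0, 0], [0, 0, 0.078]], [[0, 0, 0], [0, 0, 0.078]], [[0, 0, 0], [0, 0, 0.078]], [[0, 0, 0], [0, 0, 0.078]], [[0, 0, 0], [0, 0, 0.078]], [[0, 0, 0], [0, 0, 0.078]], [[0, 0, 0], [0, 0, 0.078]], [[0, 0, 0], [0, 0, 0.078]], [[0, 0, 0], [0, 0, 0.078]]]}}

```text
time: 5.98
eef_pos: [0.4468, 0.0411, 0.3592]
ee_rot: [[-0.949, -0.315, -0.001], [-0.315, 0.949, -0.001], [0.001, -0.0, -1.0]]
contact_force: [-0.0, -0.2, -0.0]
opening: 0.587
```

```bash
cat > plan.py <<'E'
from h import *
from kin import *
# what remains from the present pose to a target, in tool axes (units of 40 mm, pi/2)
def togo(g,yaw,roll,flip=1,grasp=True):
    s=manip.sense();M=s['ee_rot'];T=toolR(yaw,roll,0,flip)
    p=np.array(g)+(.0187*T.as_matrix()[:,2] if grasp else 0)
    e=p-s['eef_pos'];rv=(R.from_matrix(M).inv()*T).as_rotvec()
    print('t',s['time'],'pos',s['eef_pos'].round(4),'q',s['joint_positions'].round(0),'F',s['contact_force'].round(1))
    print('world left mm',(e*1e3).round(1),'tool units',(M.T@e/.04).round(3),'turn units',(rv/(np.pi/2)).round(4),'IK err',ik(p,T,s['joint_positions'])[1].round(4),ik(p,T,s['joint_positions'])[0].round(0))
E
python3 -c "
from plan import *
togo([.4328,-.0069,.2],np.radians(-71),0,1,False)
q=None
from kin import ik
q=np.array([-4,34,130,0,16,157.])
for h,y,rl in [([.4328,-.0069,.0207],-71,0),([.4328,-.0069,.062],-71,0)]+[([.4328,-.0069,.062],-71,r) for r in(5,10,15,20)]+[([.455,-.05,.062],-72.5,20),([.4828,-.0946,.062],-74,20),([.505,-.172,.062],-74,20),([.505,-.172,.062],-74,25)]:
  T=toolR(np.radians(y),rl,0,1);q,e=ik(np.array(h)+.0187*T.as_matrix()[:,2],T,q);print(rl,h,e.round(4),q.round(0))
"
```

```text
t 5.9833 pos [0.4468 0.0411 0.3592] q [  1.   4. 106.  -0.  70. 163.] F [-0.  -0.2 -0. ]
world left mm [ -14.   -48.  -159.2] tool units [ 0.708 -1.026  3.98 ] turn units [-0.0002 -0.0005 -0.0069] IK err 0.0 [ -5.  13. 121.  -0.  47. 156.]
0 [0.4328, -0.0069, 0.0207] 0.0 [ -5.  34. 129.   0.  16. 156.]
0 [0.4328, -0.0069, 0.062] 0.0 [ -5.  29. 128.  -0.  22. 156.]
5 [0.4328, -0.0069, 0.062] 0.0 [ -7.  28. 132.   8.  15. 147.]
10 [0.4328, -0.0069, 0.062] 0.0 [ -9.  28. 136.  31.   9. 122.]
15 [0.4328, -0.0069, 0.062] 0.0 [-11.  28. 139.  93.   7.  58.]
20 [0.4328, -0.0069, 0.062] 0.0 [-14.  29. 143. 130.  14.  18.]
20 [0.455, -0.05, 0.062] 0.0 [-19.  30. 139. 113.  13.  31.]
20 [0.4828, -0.0946, 0.062] 0.0 [-24.  31. 134.  93.  13.  49.]
20 [0.505, -0.172, 0.062] 0.0 [-32.  32. 128.  68.  16.  67.]
25 [0.505, -0.172, 0.062] 0.0 [-35.  33. 131.  91.  19.  41.]
```

{"api": "arm_command", "payload": {"deltas": [[[0.35, -0.51, 0], [0, 0, -0.0035]], [[0.35, -0.51, 0], [0, 0, -0.0035]], [[0, 0, 0], [0, 0, 0]], [[0, 0, 0.6], [0, 0, 0]], [[0, 0, 0.6], [0, 0, 0]], [[0, 0, 0.6], [0, 0, 0]], [[0, 0, 0.6], [0, 0, 0]], [[0, 0, 0.6], [0, 0, 0]], [[0, 0, 0.6], [0, 0, 0]], [[0, 0, 0], [0, 0, 0]]], "gripper": 44}}

```text
time: 6.82
eef_pos: [0.4312, -0.0063, 0.2118]
ee_rot: [[-0.943, -0.331, -0.006], [-0.331, 0.943, 0.0], [0.006, 0.002, -1.0]]
contact_force: [-2.0, -0.1, -0.8]
opening: 0.515
```

```bash
python3 -c "
from plan import *
snap('wrist','w1');cv2.imwrite('pics/w1.png',cv2.resize(cv2.imread('pics/w1.png'),(800,600)))
togo([.4328,-.0069,.002],np.radians(-71),0,1,False)
for p in([.438,-.022,.0075],[.4328,-.0069,.0075],[.458,-.081,.0075],[.421,.027,.015]):print(w2px('w1',p)/.7)
"
```

```text
t 6.8667 pos [ 0.4321 -0.0064  0.2138] q [ -5.  12. 120.  -0.  49. 156.] F [ 0.6 -0.3  1. ]
world left mm [   0.7   -0.5 -211.8] tool units [-0.034 -0.025  5.296] turn units [ 0.001  -0.0027  0.004 ] IK err 0.0 [ -5.  34. 129.  -0.  16. 156.]
[391.97854515 235.89248864]
[391.89848479 256.13393671]
[392.71486482 152.09008578]
[391.83987456 302.53639094]
```

View pics/w1.png

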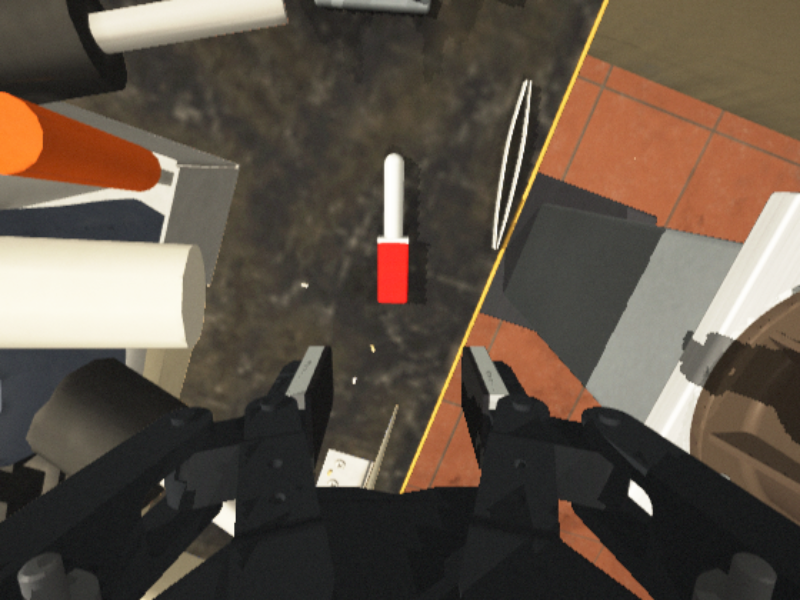

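The wrist view shows the follower upright in the image, with its collar at (393,239) and nose at (394,153). That is within 3 px of my estimate, so I'll descend.

{"api": "arm_command", "payload": {"deltas": [[[0, 0, 0.6], [0, 0, 0.004]], [[0, 0, 0.6], [0, 0, 0]], [[0, 0, 0.6], [0, 0, 0]], [[0, 0, 0.6], [0, 0, 0]], [[0, 0, 0.6], [0, 0, 0]], [[0, 0, 0.6], [0, 0, 0]], [[0, 0, 0.6], [0, 0, 0]], [[0, 0, 0.6], [0, 0, 0]], [[0, 0, 0], [0, 0, 0]], [[0, 0, 0], [0, 0, 0]]]}}

```text
time: 7.7
eef_pos: [0.4336, -0.0067, 0.0236]
ee_rot: [[-0.946, -0.326, -0.001], [-0.326, 0.946, 0.0], [0.001, 0.0, -1.0]]
contact_force: [0.1, -0.0, -0.2]
opening: 0.516
```

```bash
python3 -c "
from plan import *
togo([.4328,-.0069,.002],np.radians(-71),0,1,False)"
```

```text
t 7.7 pos [ 0.4336 -0.0067  0.0236] q [ -5.  32. 129.  -0.  20. 156.] F [ 0.1 -0.  -0.2]
world left mm [ -0.8  -0.2 -21.6] tool units [0.02  0.    0.539] turn units [ 0.0003 -0.0008 -0.    ] IK err 0.0 [ -5.  34. 129.  -0.  16. 156.]
```

{"api": "arm_command", "payload": {"deltas": [[[0, 0, 0.2], [0, 0, 0]], [[0, 0, 0.2], [0, 0, 0]], [[0, 0, 0.11], [0, 0, 0]], [[0, 0, 0], [0, 0, 0]], [[0, 0, 0], [0, 0, 0]], [[0, 0, 0], [0, 0, 0]], [[0, 0, 0], [0, 0, 0]], [[0, 0, 0], [0, 0, 0]], [[0, 0, 0], [0, 0, 0]], [[0, 0, 0], [0, 0, 0]]]}}

```text
time: 8.53
eef_pos: [0.4332, -0.0068, 0.003]
ee_rot: [[-0.946, -0.325, 0.0], [-0.325, 0.946, -0.0], [-0.0, -0.0, -1.0]]
contact_force: [0.5, -0.3, -0.4]
opening: 0.514
```

{"api": "arm_command", "payload": {"deltas": [[[0, 0, 0], [0, 0, 0]], [[0, 0, 0], [0, 0, 0]], [[0, 0, 0], [0, 0, 0]], [[0, 0, 0], [0, 0, 0]], [[0, 0, 0], [0, 0, 0]], [[0, 0, 0], [0, 0, 0]], [[0, 0, 0], [0, 0, 0]], [[0, 0, 0], [0, 0, 0]], [[0, 0, 0], [0, 0, 0]], [[0, 0, 0], [0, 0, 0]]], "gripper": 10, "grip_force": 90}}

```text
time: 9.37
eef_pos: [0.4331, -0.0068, 0.0033]
ee_rot: [[-0.946, -0.325, 0.0], [-0.325, 0.946, -0.0], [-0.0, -0.0, -1.0]]
contact_force: [-1.7, 0.0, 15.2]
opening: 0.253
```

{"api": "arm_command", "payload": {"deltas": [[[0, 0, -0.1], [0, 0, 0]], [[0, 0, -0.2], [0, 0, 0]], [[0, 0, -0.3], [0, 0, 0]], [[0, 0, -0.3], [0, 0, 0]], [[0, 0, -0.3], [0, 0, 0]], [[0, 0, -0.3], [0, 0, 0]], [[0, 0, 0], [0, 0, 0]], [[0, 0, 0], [0, 0, 0]], [[0, 0, 0], [0, 0, 0]], [[0, 0, 0], [0, 0, 0]]]}}

```text
time: 10.2
eef_pos: [0.4327, -0.0068, 0.0624]
ee_rot: [[-0.946, -0.325, -0.001], [-0.325, 0.946, 0.0], [0.001, 0.0, -1.0]]
contact_force: [-0.1, -0.1, -1.8]
opening: 0.25
```

```bash
python3 -c "
from plan import *
snap('wrist','w2');cv2.imwrite('pics/w2.png',cv2.resize(cv2.imread('pics/w2.png'),(800,600)))
s=manip.sense();print(s['eef_pos'],s['opening'],s['contact_force'])
"
```

```text
[ 0.43268568 -0.00674501  0.06232774] 0.2528328962807656 [ 0.36484567 -0.23766175 -0.90938914]
```

View pics/w2.png

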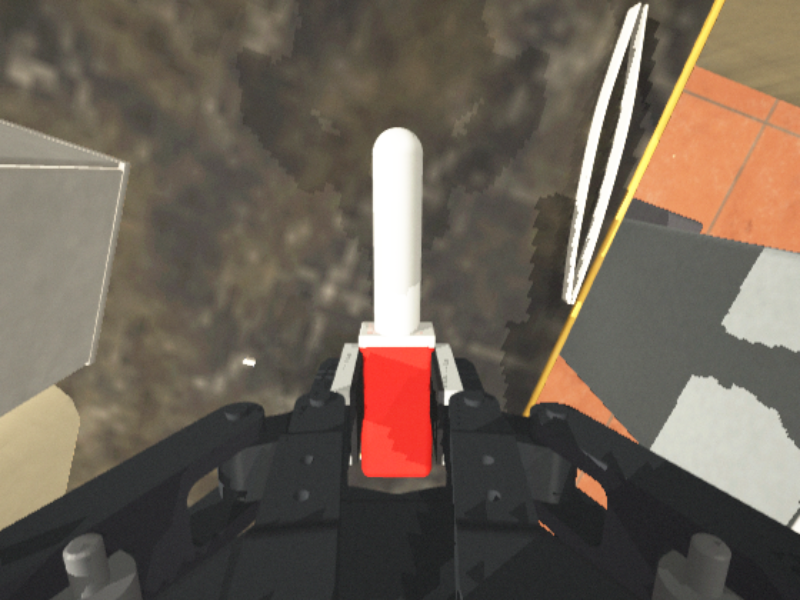

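{"api": "arm_command", "payload": {"deltas": [[[0, 0, 0], [0, -0.018, 0]], [[0, 0, 0], [0, -0.018, 0]], [[0, 0, 0], [0, -0.018, 0]], [[0, 0, 0], [0, -0.012, 0]], [[0, 0, 0], [0, -0.012, 0]], [[0, 0, 0], [0, -0.012, 0]], [[0, 0, 0], [0, -0.009, 0]], [[0, 0, 0], [0, -0.009, 0]], [[0, 0, 0], [0, -0.009, 0]], [[0, 0, 0], [0, -0.009, 0]]]}}

```text
time: 11.08
eef_pos: [0.4327, -0.0069, 0.0624]
ee_rot: [[-0.927, -0.325, 0.185], [-0.319, 0.946, 0.064], [-0.196, 0.0, -0.981]]
contact_force: [-0.2, -0.1, -1.5]
opening: 0.253
```

{"api": "arm_command", "payload": {"deltas": [[[0, 0, 0], [0, -0.009, 0]], [[0, 0, 0], [0, -0.009, 0]], [[0, 0, 0], [0, -0.009, 0]], [[0, 0, 0], [0, -0.009, 0]], [[0, 0, 0], [0, -0.009, 0]], [[0, 0, 0], [0, -0.009, 0]], [[0, 0, 0], [0, -0.012, 0]], [[0, 0, 0], [0, -0.012, 0]], [[0, 0, 0], [0, -0.012, 0]], [[0, 0, 0], [0, -0.012, 0]]]}}

```text
time: 11.92
eef_pos: [0.4326, -0.0066, 0.0624]
ee_rot: [[-0.888, -0.325, 0.325], [-0.305, 0.946, 0.113], [-0.344, 0.001, -0.939]]
contact_force: [0.3, 0.7, -1.4]
opening: 0.251
```

```bash
python3 -c "
from plan import *
d=np.load('pics/w2.npz');K,T=d['K'],d['T']
M=np.array([[-0.946,-.325,0],[-.325,.946,0],[0,0,-1]]).T;M=np.array([[-0.946,-0.325,-0.001],[-0.325,0.946,0.0],[0.001,0.0,-1.0]])
t=np.array([.43269,-.00675,.06233])
# rod in tool frame: axis along -y tool; nose at y=-(s+.062)
def proj(x,y,z): return w2px('w2',t+M@np.array([x,y,z]))/.7
def f(q):
  s,h,l=q; o=[]
  y=-(s+.04)
  # find y where v=200 approx : use two silhouettes
  a=proj(l-.0075,y,-h);b=proj(l+.0075,y,-h)
  o+= [ (b[0]-a[0])-49.5 if b[0]>a[0] else (a[0]-b[0])-49.5, (a[0]+b[0])/2-397.7, proj(l,-(s+.0620),-h)[1]-127]
  return o
r=least_squares(f,[.016,.0042,0]);print(r.x,r.fun, proj(r.x[2],-r.x[0],-r.x[1]),proj(r.x[2],-r.x[0],-r.x[1]-.0075))
for h in(.0042,.006): print(h,least_squares(lambda q:np.array(f([q[0],h,q[1]]))[1:],[.016,0]).x)
togo([.4328,-.0069,.062],np.radians(-71),20,1,False)
print(manip.sense()['ee_rot'])
"
```

```text
[0.01543026 0.00548455 0.00130197] [-5.68434189e-14  5.68434189e-14 -7.10542736e-14] [397.52037904 328.87268214] [397.58993559 336.99811231]
0.0042 [0.01555224 0.00130598]
0.006 [0.01538131 0.00130036]
t 11.9167 pos [ 0.4326 -0.0066  0.0624] q [-14.  26. 143. 118.  12.  29.] F [ 0.3  0.7 -1.4]
world left mm [ 0.2 -0.3 -0.4] tool units [ 0.    -0.008  0.01 ] turn units [ 0.0005  0.0011 -0.0003] IK err 0.0 [-14.  26. 143. 118.  12.  30.]
[[-8.88094180e-01 -3.25405317e-01  3.24653827e-01]
 [-3.05315788e-01  9.45574248e-01  1.12568251e-01]
 [-3.43614606e-01  8.49269300e-04 -9.39110367e-01]]
```

```bash
cat >> plan.py <<'E'
C0=np.array([0,-.0155,-.0045])
def colgo(x,bore=(.5165,-.2129,.0617),yawd=-74.1,roll=20.1,lat=0):
    y=np.radians(yawd);d=np.array([np.cos(y),np.sin(y),0]);n=np.array([-d[1],d[0],0])
    T=toolR(y,roll,0,1);c=np.array(bore)+x*d+lat*n
    s=manip.sense();M=s['ee_rot'];cn=s['eef_pos']+M@C0
    e=c-T.as_matrix()@C0-s['eef_pos'];rv=(R.from_matrix(M).inv()*T).as_rotvec();q,er=ik(s['eef_pos']+e,T,s['joint_positions'])
    r=cn-np.array(bore)
    print('t',s['time'],'q',s['joint_positions'].round(0),'F',s['contact_force'].round(1),'collar in bore frame mm x,y,z',(np.array([r@d,r@n,r[2]])*1e3).round(1))
    f=s['contact_force'];print('F axial/lat/z',(f@d).round(1),(f@n).round(1),f[2].round(1))
    print('tool units',(M.T@e/.04).round(3),'turn units',(rv/(np.pi/2)).round(4),'IK',er.round(4),q.round(0))
E
python3 -c "
from plan import *
colgo(-.112)"
```

```text
t 11.9167 q [-14.  26. 143. 118.  12.  29.] F [ 0.3  0.7 -1.4] collar in bore frame mm x,y,z [-205.8  -24.9    4.9]
F axial/lat/z -0.6 0.5 -1.4
tool units [-0.443 -2.378  0.29 ] turn units [ 0.0123 -0.      0.0321] IK 0.0 [-24.  29. 135.  87.  13.  56.]
```

{"api": "arm_command", "payload": {"deltas": [[[-0.055, -0.297, 0.036], [0.0015, 0, 0.004]], [[-0.055, -0.297, 0.036], [0.0015, 0, 0.004]], [[-0.055, -0.297, 0.036], [0.0015, 0, 0.004]], [[-0.055, -0.297, 0.036], [0.0015, 0, 0.004]], [[-0.055, -0.297, 0.036], [0.0015, 0, 0.004]], [[-0.055, -0.297, 0.036], [0.0015, 0, 0.004]], [[-0.055, -0.297, 0.036], [0.0015, 0, 0.004]], [[-0.055, -0.297, 0.036], [0.0015, 0, 0.004]], [[0, 0, 0], [0, 0, 0]], [[0, 0, 0], [0, 0, 0]]]}}

```text
time: 12.75
eef_pos: [0.481, -0.0909, 0.0575]
ee_rot: [[-0.903, -0.274, 0.33], [-0.257, 0.962, 0.095], [-0.343, 0.001, -0.939]]
contact_force: [-0.1, 0.6, -0.8]
opening: 0.25
```

```bash
python3 -c "
from plan import *
colgo(-.112)
snap('wrist','w3');cv2.imwrite('pics/w3.png',cv2.resize(cv2.imread('pics/w3.png'),(800,600)))
snap('top','t1',(255,200,365,290),7)
print(np.load('pics/w3.npz')['T'].round(3))
"
```

```text
t 12.75 q [-24.  28. 135.  87.  13.  55.] F [-0.1  0.6 -0.8] collar in bore frame mm x,y,z [-111.5   -2.3   -0. ]
F axial/lat/z -0.6 0.0 -0.8
tool units [-0.053  0.011  0.019] turn units [ 0.0007 -0.0003 -0.0002] IK 0.0 [-24.  29. 135.  87.  13.  56.]
[[-0.903 -0.35   0.247  0.451]
 [-0.257  0.905  0.34  -0.167]
 [-0.343  0.243 -0.907  0.192]
 [ 0.     0.     0.     1.   ]]
```

View pics/w3.png

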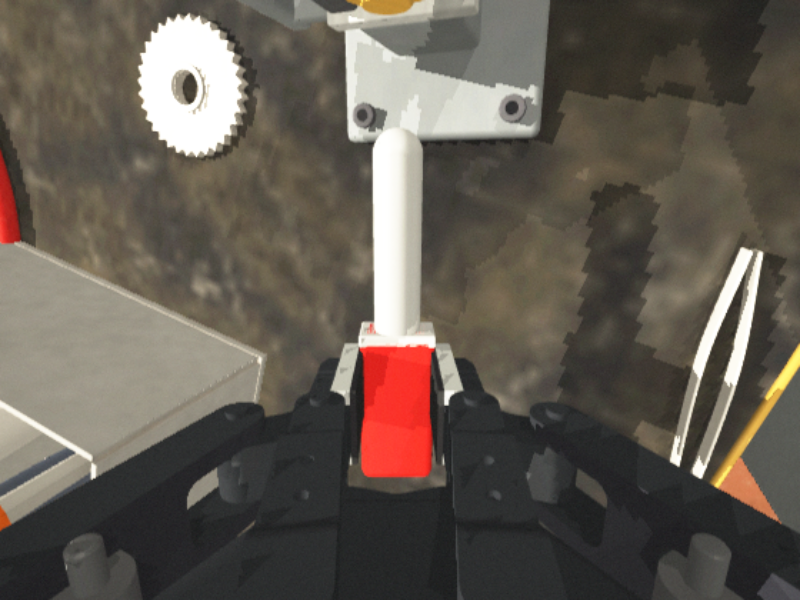

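View pics/t1.png

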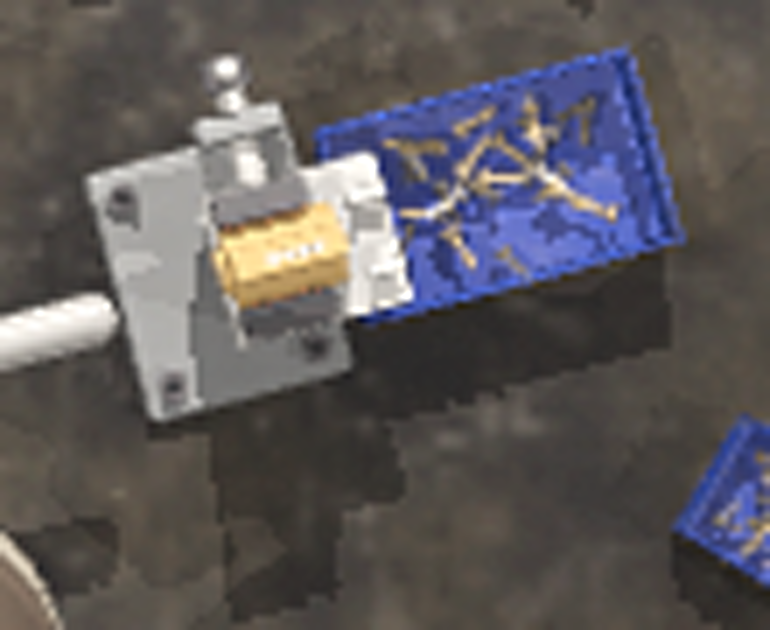

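Wrist view: the nose is at (398,128), with the foot plate's back edge at v≈136 and its screws at (364,114) and (512,107). Top crop: the nose is at (118,315) and the cylinder's centre line runs (225,273) to (342,240), so the rod sits about 3 mm to the robot side. I'll overlay the model to refine this.

```bash
cat > ov.py <<'E'
from plan import *
def pts(b,yawd,X,z0=.062):
    y=np.radians(yawd);d=np.array([np.cos(y),np.sin(y)]);n=np.array([-d[1],d[0]])
    return [np.append(np.array(b[:2])+x*d+yy*n,z) for x,yy,z in X]
def draw(name,crop,sc,groups):
    im=cv2.imread('pics/%s_raw.png'%name)[crop[1]:crop[3],crop[0]:crop[2]]
    im=cv2.resize(im,None,fx=sc,fy=sc,interpolation=cv2.INTER_CUBIC)
    for col,P_ in groups:
        q=np.array([(w2px(name,p)+.5-[crop[0],crop[1]])*sc for p in P_]).round().astype(int)
        cv2.polylines(im,[q.reshape(-1,1,2)],False,col,1)
    return im
E
python3 -c "
from ov import *
s=manip.sense();c=s['eef_pos']+s['ee_rot']@C0;y0=-s['ee_rot'][:,1]
rod=[c,c+.062*y0]
x0=-s['ee_rot'][:,0]
rodL=[c+x0*.0075,c+x0*.0075+.055*y0];rodR=[c-x0*.0075,c-x0*.0075+.055*y0]
b=(.5165,-.2129);Y=-74.1
foot=pts(b,Y,[(-.048,.04,.008),(-.048,-.04,.008),(.018,-.04,.008),(.018,.04,.008),(-.048,.04,.008)])
ang=np.linspace(0,2*np.pi,40)
circ=pts(b,Y,[(-.017,.0125*np.cos(a),.062+.0125*np.sin(a)) for a in ang])
ax=pts(b,Y,[(-.05,0,.062),(.037,0,.062)])
lip=pts(b,Y,[(.037,.00875,.0535),(.037,-.00875,.0535)])
G=[((0,0,255),foot),((255,0,255),circ),((0,255,0),ax),((255,255,0),rod),((255,255,0),rodL),((255,255,0),rodR),((255,0,0),lip)]
a=draw('w3',(200,0,400,110),4,G);t=draw('t1',(255,215,345,260),8,G)
cv2.imwrite('pics/ov1.png',np.vstack([cv2.resize(a[:440],(640,352))[:,:], cv2.resize(t,(640,320))[:240]]))
"
```

```text
(no output)
```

View pics/ov1.png

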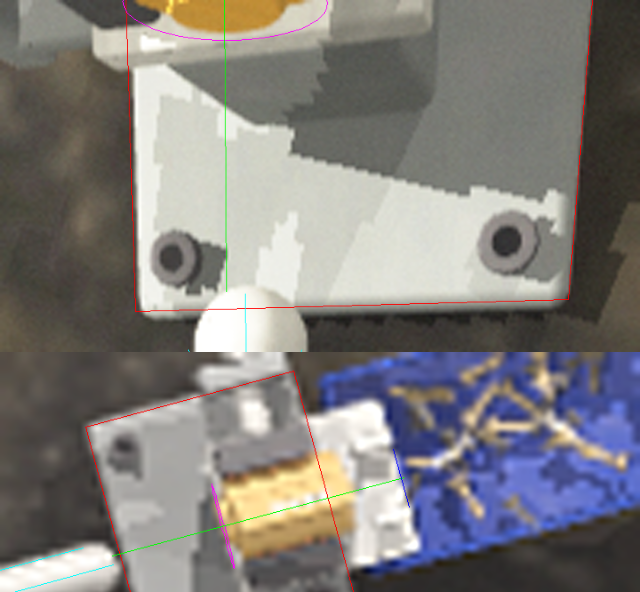

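```bash
sed -i 's/^C0=.*/C0=np.array([.0006,-.0155,-.0042])/; s/.0617),yawd/.0618),yawd/' plan.py; python3 -c "
from plan import *
colgo(-.100)"
```

```text
t 12.85 q [-24.  28. 135.  87.  13.  55.] F [ 0.6 -0.4 -1.6] collar in bore frame mm x,y,z [-112.4   -2.9   -0.5]
F axial/lat/z 0.5 0.4 -1.6
tool units [-0.073 -0.311  0.014] turn units [ 0.0011 -0.0004  0.0001] IK 0.0 [-25.  29. 134.  82.  13.  59.]
```

{"api": "arm_command", "payload": {"deltas": [[[-0.025, -0.05, 0.005], [0.001, 0, 0]], [[-0.025, -0.05, 0.005], [0, 0, 0]], [[-0.023, -0.05, 0.004], [0, 0, 0]], [[0, -0.05, 0], [0, 0, 0]], [[0, -0.05, 0], [0, 0, 0]], [[0, -0.05, 0], [0, 0, 0]], [[0, 0, 0], [0, 0, 0]], [[0, 0, 0], [0, 0, 0]], [[0, 0, 0], [0, 0, 0]], [[0, 0, 0], [0, 0, 0]]]}}

```text
time: 13.68
eef_pos: [0.4873, -0.1014, 0.0585]
ee_rot: [[-0.903, -0.274, 0.331], [-0.257, 0.962, 0.094], [-0.344, -0.001, -0.939]]
contact_force: [-0.1, 0.4, -1.7]
opening: 0.248
```

```bash
python3 -c "
from plan import *
colgo(-.090)"
```

```text
t 13.6833 q [-25.  29. 134.  82.  13.  59.] F [-0.1  0.4 -1.7] collar in bore frame mm x,y,z [-99.7   0.5   0.4]
F axial/lat/z -0.4 -0.0 -1.7
tool units [ 0.014 -0.244  0.006] turn units [-0.0004  0.0002  0.0001] IK 0.0 [-26.  29. 133.  79.  14.  61.]
```

{"api": "arm_command", "payload": {"deltas": [[[0.014, -0.03, 0.006], [0, 0, 0]], [[0, -0.03, 0], [0, 0, 0]], [[0, -0.03, 0], [0, 0, 0]], [[0, -0.03, 0], [0, 0, 0]], [[0, -0.03, 0], [0, 0, 0]], [[0, -0.03, 0], [0, 0, 0]], [[0, -0.03, 0], [0, 0, 0]], [[0, -0.03, 0], [0, 0, 0]], [[0, 0, 0], [0, 0, 0]], [[0, 0, 0], [0, 0, 0]]]}}

```text
time: 14.52
eef_pos: [0.4896, -0.1109, 0.058]
ee_rot: [[-0.903, -0.274, 0.331], [-0.257, 0.962, 0.094], [-0.344, -0.001, -0.939]]
contact_force: [0.4, 0.1, -2.0]
opening: 0.248
```

```bash
python3 -c "
from ov import *
colgo(-.080)
snap('wrist','w4')
s=manip.sense();c=s['eef_pos']+s['ee_rot']@C0;y0=-s['ee_rot'][:,1];x0=s['ee_rot'][:,0]
b=(.5165,-.2129);Y=-74.1
ang=np.linspace(0,2*np.pi,40)
circ=lambda x,r:pts(b,Y,[(x,r*np.cos(a),.062+r*np.sin(a)) for a in ang])
G=[((255,0,255),circ(-.017,.0125)),((255,0,255),circ(-.017,.0085)),((0,255,0),pts(b,Y,[(-.05,0,.062),(.037,0,.062)])),((255,255,0),[c,c+.062*y0]),((255,255,0),[c+x0*.0075,c+x0*.0075+.055*y0]),((255,255,0),[c-x0*.0075,c-x0*.0075+.055*y0])]
cv2.imwrite('pics/ov2.png',draw('w4',(180,0,380,150),4,G))
"
```

```text
t 14.5167 q [-26.  29. 133.  79.  14.  61.] F [ 0.4  0.1 -2. ] collar in bore frame mm x,y,z [-90.    0.1  -0. ]
F axial/lat/z 0.0 0.4 -2.0
tool units [ 0.002 -0.25  -0.001] turn units [-0.0004  0.0002  0.0001] IK 0.0 [-27.  29. 133.  76.  14.  63.]
```

View pics/ov2.png

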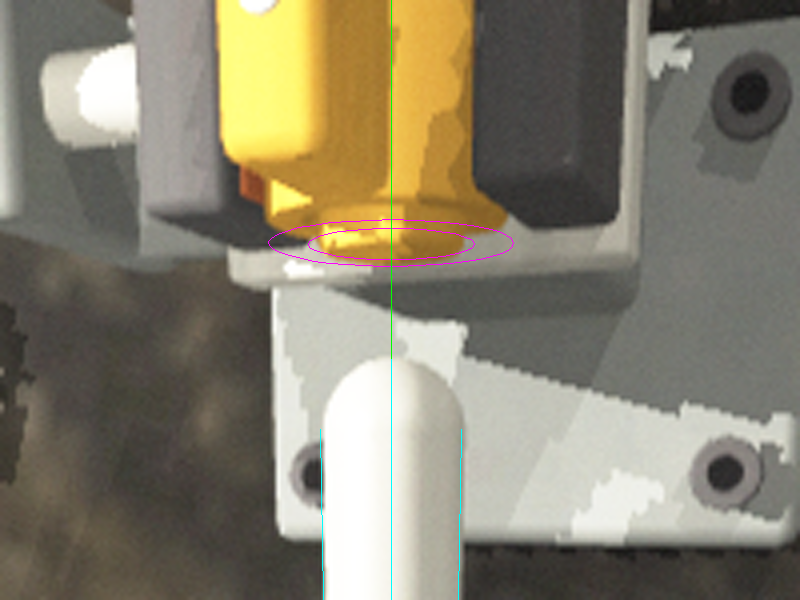

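The close view shows the plug's back at (395,240) standing proud of the shell ring, and the nose centred at (394,360), so lateral error is under about 0.5 mm. I'll advance slowly.

{"api": "arm_command", "payload": {"deltas": [[[-0.006, -0.03, 0], [0, 0, 0]], [[0, -0.03, 0], [0, 0, 0]], [[0, -0.03, 0], [0, 0, 0]], [[0, -0.03, 0], [0, 0, 0]], [[0, -0.03, 0], [0, 0, 0]], [[0, -0.03, 0], [0, 0, 0]], [[0, -0.03, 0], [0, 0, 0]], [[0, -0.03, 0], [0, 0, 0]], [[0, -0.03, 0], [0, 0, 0]], [[0, -0.03, 0], [0, 0, 0]]]}}

```text
time: 15.4
eef_pos: [0.4928, -0.1218, 0.058]
ee_rot: [[-0.903, -0.274, 0.331], [-0.258, 0.962, 0.095], [-0.344, 0.0, -0.939]]
contact_force: [-1.5, 3.9, -0.8]
opening: 0.252
```

```bash
python3 -c "
from plan import *
colgo(-.070)"
```

```text
t 15.4 q [-27.  29. 132.  75.  14.  64.] F [-1.5  3.9 -0.8] collar in bore frame mm x,y,z [-78.6   0.2  -0. ]
F axial/lat/z -4.1 -0.3 -0.8
tool units [ 0.004 -0.215 -0.002] turn units [0.0003 0.0001 0.0002] IK 0.0 [-28.  29. 132.  73.  14.  65.]
```

{"api": "arm_command", "payload": {"deltas": [[[0, -0.025, 0], [0, 0, 0]], [[0, -0.025, 0], [0, 0, 0]], [[0, -0.025, 0], [0, 0, 0]], [[0, -0.025, 0], [0, 0, 0]], [[0, -0.025, 0], [0, 0, 0]], [[0, -0.025, 0], [0, 0, 0]], [[0, -0.025, 0], [0, 0, 0]], [[0, -0.025, 0], [0, 0, 0]], [[0, -0.025, 0], [0, 0, 0]], [[0, -0.025, 0], [0, 0, 0]]]}}

```text
time: 16.23
eef_pos: [0.4959, -0.132, 0.0582]
ee_rot: [[-0.903, -0.274, 0.331], [-0.257, 0.962, 0.094], [-0.344, -0.001, -0.939]]
contact_force: [-1.7, 3.3, -0.8]
opening: 0.246
```

```bash
python3 -c "
from plan import *
colgo(-.058)"
```

```text
t 16.2333 q [-28.  29. 132.  73.  15.  65.] F [-1.7  3.3 -0.8] collar in bore frame mm x,y,z [-68.    0.3   0.1]
F axial/lat/z -3.7 -0.8 -0.8
tool units [ 0.008 -0.249 -0.   ] turn units [-0.0004  0.0002  0.0001] IK 0.0 [-29.  30. 131.  70.  15.  67.]
```

{"api": "arm_command", "payload": {"deltas": [[[0.003, -0.03, 0], [0, 0, 0]], [[0, -0.03, 0], [0, 0, 0]], [[0, -0.03, 0], [0, 0, 0]], [[0, -0.03, 0], [0, 0, 0]], [[0, -0.03, 0], [0, 0, 0]], [[0, -0.03, 0], [0, 0, 0]], [[0, -0.03, 0], [0, 0, 0]], [[0, -0.03, 0], [0, 0, 0]], [[0, -0.03, 0], [0, 0, 0]], [[0, -0.03, 0], [0, 0, 0]]]}}

```text
time: 17.07
eef_pos: [0.499, -0.1436, 0.0581]
ee_rot: [[-0.903, -0.274, 0.331], [-0.257, 0.962, 0.094], [-0.344, -0.001, -0.939]]
contact_force: [-1.2, 3.0, -2.7]
opening: 0.252
```

```bash
python3 -c "
from plan import *
colgo(-.048)"
```

```text
t 17.0667 q [-30.  30. 131.  70.  15.  67.] F [-1.2  3.  -2.7] collar in bore frame mm x,y,z [-55.9   0.2   0. ]
F axial/lat/z -3.2 -0.4 -2.7
tool units [ 0.004 -0.199 -0.001] turn units [-0.0004  0.0002  0.0001] IK 0.0 [-30.  30. 130.  67.  16.  69.]
```

{"api": "arm_command", "payload": {"deltas": [[[0, -0.03, 0], [0, 0, 0]], [[0, -0.03, 0], [0, 0, 0]], [[0, -0.03, 0], [0, 0, 0]], [[0, -0.03, 0], [0, 0, 0]], [[0, -0.03, 0], [0, 0, 0]], [[0, -0.03, 0], [0, 0, 0]], [[0, -0.03, 0], [0, 0, 0]], [[0, -0.03, 0], [0, 0, 0]], [[0, -0.03, 0], [0, 0, 0]], [[0, -0.03, 0], [0, 0, 0]]]}}

```text
time: 17.9
eef_pos: [0.5024, -0.1552, 0.0581]
ee_rot: [[-0.903, -0.274, 0.331], [-0.257, 0.962, 0.094], [-0.344, -0.001, -0.939]]
contact_force: [-2.0, 0.9, -5.1]
opening: 0.247
```

```bash
python3 -c "
from plan import *
colgo(-.034)"
```

```text
t 17.9 q [-31.  30. 130.  67.  16.  69.] F [-2.   0.9 -5.1] collar in bore frame mm x,y,z [-43.9   0.2   0.1]
F axial/lat/z -1.4 -1.7 -5.1
tool units [ 0.005 -0.247 -0.   ] turn units [-0.0005  0.0002  0.0001] IK 0.0 [-32.  30. 129.  64.  16.  71.]
```

{"api": "arm_command", "payload": {"deltas": [[[0.003, -0.03, 0], [0, 0, 0]], [[0, -0.03, 0], [0, 0, 0]], [[0, -0.03, 0], [0, 0, 0]], [[0, -0.03, 0], [0, 0, 0]], [[0, -0.03, 0], [0, 0, 0]], [[0, -0.03, 0], [0, 0, 0]], [[0, -0.03, 0], [0, 0, 0]], [[0, -0.03, 0], [0, 0, 0]], [[0, -0.03, 0], [0, 0, 0]], [[0, -0.03, 0], [0, 0, 0]]]}}

```text
time: 18.73
eef_pos: [0.5055, -0.1667, 0.0581]
ee_rot: [[-0.903, -0.274, 0.331], [-0.257, 0.962, 0.094], [-0.344, -0.001, -0.939]]
contact_force: [-0.3, 1.0, -6.1]
opening: 0.25
```

```bash
python3 -c "
from plan import *
colgo(-.024)"
```

```text
t 18.7333 q [-32.  30. 129.  64.  16.  71.] F [-0.3  1.  -6.1] collar in bore frame mm x,y,z [-32.    0.1   0. ]
F axial/lat/z -1.1 -0.1 -6.1
tool units [ 0.002 -0.199 -0.   ] turn units [-0.0004  0.0002  0.0001] IK 0.0 [-33.  30. 128.  62.  17.  72.]
```

{"api": "arm_command", "payload": {"deltas": [[[0, -0.015, 0], [0, 0, 0]], [[0, -0.015, 0], [0, 0, 0]], [[0, -0.015, 0], [0, 0, 0]], [[0, -0.015, 0], [0, 0, 0]], [[0, -0.015, 0], [0, 0, 0]], [[0, -0.015, 0], [0, 0, 0]], [[0, -0.015, 0], [0, 0, 0]], [[0, -0.015, 0], [0, 0, 0]], [[0, -0.015, 0], [0, 0, 0]], [[0, -0.015, 0], [0, 0, 0]]]}}

```text
time: 19.57
eef_pos: [0.5071, -0.1724, 0.0581]
ee_rot: [[-0.903, -0.274, 0.331], [-0.257, 0.962, 0.094], [-0.344, -0.001, -0.939]]
contact_force: [-1.1, 0.8, -5.9]
opening: 0.247
```

```bash
python3 -c "
from plan import *
colgo(-.024)
snap('top','t2',(255,200,365,290),4);im=cv2.imread('pics/t2.png')
snap('wrist','w5',(150,0,420,180),1.6)
w=cv2.imread('pics/w5.png');H=max(im.shape[0],w.shape[0])
p=lambda a:cv2.copyMakeBorder(a,0,H-a.shape[0],0,0,cv2.BORDER_CONSTANT)
print(im.shape,w.shape);o=np.hstack([p(im),p(w)]);cv2.imwrite('pics/c5.png',cv2.resize(o,(800,int(o.shape[0]*800/o.shape[1]))))
"
```

```text
t 19.5667 q [-32.  30. 128.  63.  17.  72.] F [-1.1  0.8 -5.9] collar in bore frame mm x,y,z [-26.    0.1   0.1]
F axial/lat/z -1.0 -0.8 -5.9
tool units [ 0.002 -0.05   0.001] turn units [-0.0004  0.0002  0.0001] IK 0.0 [-33.  30. 128.  62.  17.  72.]
(360, 440, 3) (288, 432, 3)
```

View pics/c5.png

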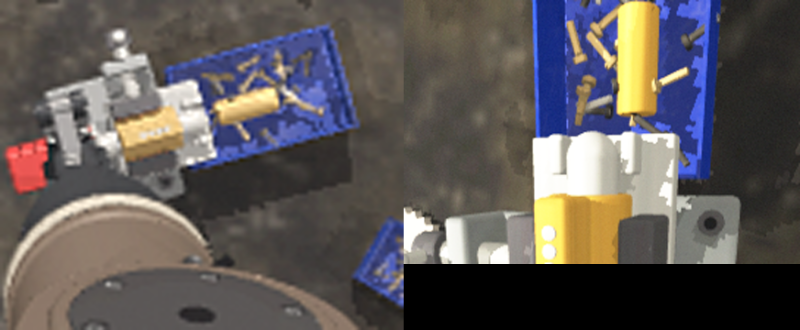

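The plug now lies in the blue tray: (247,105) in the top crop, (637,60) in the wrist crop. The nose is on the lip. Before the final millimetres I'll estimate the back face from the saved close view.

```bash
python3 -c "
from ov import *
im=cv2.imread('pics/w4_raw.png');hsv=cv2.cvtColor(im,cv2.COLOR_BGR2HSV)
m=((hsv[...,0]>12)&(hsv[...,0]<32)&(hsv[...,1]>130)&(hsv[...,2]>60))
cols=list(range(245,310,2))
low={c:(np.where(m[:90,c])[0].max() if m[:90,c].any() else -1) for c in cols}
print(low)
b=(.5165,-.2129);a=np.linspace(0,2*np.pi,400)
for x in(-.025,-.021,-.017,-.014,-.011,-.009):
  for r,dz in((.0125,0),(.0075,-.001)):
    q=np.array([w2px('w4',p) for p in pts(b,-74.1,[(x,r*np.cos(t),.062+dz+r*np.sin(t)) for t in a])])
    print(x,r,'cols',q[:,0].min().round(1),q[:,0].max().round(1),[ (c,q[abs(q[:,0]-c)<.8][:,1].max().round(1)) for c in(249,253,257,270,280,290,300,305) if (abs(q[:,0]-c)<.8).any()])
"
```

```text
{245: np.int64(44), 247: np.int64(55), 249: np.int64(56), 251: np.int64(57), 253: np.int64(58), 255: np.int64(58), 257: np.int64(59), 259: np.int64(59), 261: np.int64(62), 263: np.int64(63), 265: np.int64(64), 267: np.int64(64), 269: np.int64(65), 271: np.int64(65), 273: np.int64(65), 275: np.int64(65), 277: np.int64(65), 279: np.int64(65), 281: np.int64(65), 283: np.int64(65), 285: np.int64(65), 287: np.int64(64), 289: np.int64(64), 291: np.int64(64), 293: np.int64(63), 295: np.int64(61), 297: np.int64(57), 299: np.int64(57), 301: np.int64(57), 303: np.int64(57), 305: np.int64(55), 307: -1, 309: -1}
-0.025 0.0125 cols 247.1 307.3 [(249, np.float64(82.7)), (253, np.float64(83.5)), (257, np.float64(84.0)), (270, np.float64(84.8)), (280, np.float64(84.9)), (290, np.float64(84.6)), (300, np.float64(83.7)), (305, np.float64(82.8))]
-0.025 0.0075 cols 260.1 295.9 [(270, np.float64(83.7)), (280, np.float64(83.9)), (290, np.float64(83.4))]
-0.021 0.0125 cols 246.8 307.6 [(249, np.float64(72.7)), (253, np.float64(73.7)), (257, np.float64(74.4)), (270, np.float64(75.4)), (280, np.float64(75.5
[... 841 characters left out ...]
90, np.float64(56.0))]
-0.011 0.0125 cols 246.2 308.2 [(249, np.float64(47.3)), (253, np.float64(48.7)), (257, np.float64(49.6)), (270, np.float64(51.1)), (280, np.float64(51.3)), (290, np.float64(50.7)), (300, np.float64(49.1)), (305, np.float64(47.5))]
-0.011 0.0075 cols 259.7 296.5 [(270, np.float64(48.9)), (280, np.float64(49.2)), (290, np.float64(48.3))]
-0.009 0.0125 cols 246.1 308.4 [(249, np.float64(42.1)), (253, np.float64(43.6)), (257, np.float64(44.5)), (270, np.float64(46.2)), (280, np.float64(46.3)), (290, np.float64(45.8)), (300, np.float64(44.0)), (305, np.float64(42.3))]
-0.009 0.0075 cols 259.6 296.6 [(270, np.float64(43.8)), (280, np.float64(44.1)), (290, np.float64(43.2))]
```

{"api": "arm_command", "payload": {"deltas": [[[0, -0.02, 0], [0, 0, 0]], [[0, -0.02, 0], [0, 0, 0]], [[0, -0.02, 0], [0, 0, 0]], [[0, -0.02, 0], [0, 0, 0]], [[0, -0.02, 0], [0, 0, 0]], [[0, -0.02, 0], [0, 0, 0]], [[0, -0.02, 0], [0, 0, 0]], [[0, -0.02, 0], [0, 0, 0]], [[0, -0.02, 0], [0, 0, 0]], [[0, -0.02, 0], [0, 0, 0]]], "grip_force": 30}}

```text
time: 20.5
eef_pos: [0.5093, -0.1801, 0.0581]
ee_rot: [[-0.903, -0.274, 0.331], [-0.257, 0.962, 0.094], [-0.344, -0.001, -0.939]]
contact_force: [-1.2, 3.6, -5.8]
opening: 0.252
```

```bash
python3 -c "
from plan import *
colgo(-.0144)"
```

```text
t 20.5 q [-33.  31. 127.  61.  17.  73.] F [-1.2  3.6 -5.8] collar in bore frame mm x,y,z [-18.    0.1   0.1]
F axial/lat/z -3.8 -0.2 -5.8
tool units [ 0.002 -0.091  0.   ] turn units [-0.0004  0.0002  0.0001] IK 0.0 [-33.  31. 127.  60.  17.  74.]
```

{"api": "arm_command", "payload": {"deltas": [[[0, -0.0025, 0], [0, 0, 0]], [[0, -0.0025, 0], [0, 0, 0]], [[0, -0.0025, 0], [0, 0, 0]], [[0, -0.0025, 0], [0, 0, 0]], [[0, -0.0025, 0], [0, 0, 0]], [[0, -0.0025, 0], [0, 0, 0]], [[0, -0.0025, 0], [0, 0, 0]], [[0, -0.0025, 0], [0, 0, 0]], [[0, -0.0025, 0], [0, 0, 0]], [[0, -0.0025, 0], [0, 0, 0]]]}}

```text
time: 21.33
eef_pos: [0.5093, -0.1803, 0.058]
ee_rot: [[-0.903, -0.275, 0.331], [-0.258, 0.962, 0.095], [-0.344, 0.001, -0.939]]
contact_force: [-1.2, 7.5, -4.2]
opening: 0.251
```

{"api": "arm_command", "payload": {"deltas": [[[0, -0.0025, 0], [0, 0, 0]], [[0, -0.0025, 0], [0, 0, 0]], [[0, -0.0025, 0], [0, 0, 0]], [[0, -0.0025, 0], [0, 0, 0]], [[0, 0, 0], [0, 0, 0]], [[0, 0, 0], [0, 0, 0]], [[0, 0, 0], [0, 0, 0]], [[0, 0, 0], [0, 0, 0]], [[0, 0, 0], [0, 0, 0]], [[0, 0, 0], [0, 0, 0]]]}}

```text
time: 22.17
eef_pos: [0.5093, -0.1804, 0.058]
ee_rot: [[-0.903, -0.275, 0.33], [-0.258, 0.962, 0.095], [-0.344, 0.001, -0.939]]
contact_force: [-1.3, 8.3, -3.3]
opening: 0.249
```

```bash
python3 -c "
from plan import *
colgo(-.0144);print(manip.sense()['moment'])
snap('wrist','w6')
im=cv2.imread('pics/w6_raw.png');hsv=cv2.cvtColor(im,cv2.COLOR_BGR2HSV)
g=((hsv[...,0]>12)&(hsv[...,0]<32)&(hsv[...,1]>130)&(hsv[...,2]>60))
rd=((hsv[...,0]<8)|(hsv[...,0]>172))&(hsv[...,1]>150)&(hsv[...,2]>80)
for c in range(245,310,4): 
  w=np.where(g[:300,c])[0];v=np.where(rd[:,c])[0]; print(c,'gold low',w.max() if len(w) else None,'red top',v.min() if len(v) else None)
"
```

```text
t 22.1667 q [-33.  31. 127.  61.  17.  73.] F [-1.3  8.3 -3.3] collar in bore frame mm x,y,z [-17.7  -0.   -0.1]
F axial/lat/z -8.3 1.0 -3.3
tool units [-0.001 -0.084 -0.001] turn units [0.0008 0.0002 0.0003] IK 0.0 [-33.  31. 127.  60.  17.  74.]
[1.45569364 0.69460966 0.426469  ]
245 gold low 243 red top None
249 gold low 244 red top None
253 gold low 244 red top 246
257 gold low 245 red top 246
261 gold low 244 red top 246
265 gold low 241 red top 243
269 gold low 238 red top 242
273 gold low 234 red top 242
277 gold low 232 red top 243
281 gold low 232 red top 243
285 gold low 232 red top 243
289 gold low 231 red top 243
293 gold low 230 red top 243
297 gold low 170 red top 243
301 gold low 168 red top 244
305 gold low 92 red top None
309 gold low 92 red top None
```

```bash
python3 -c "
from ov import *
M=np.array([[-0.903,-0.274,0.331],[-0.257,0.962,0.094],[-0.344,-0.001,-0.939]]);t=np.array([.4896,-.1109,.058])
c=t+M@C0
for dx in(0,.001,.002,.003):print('nose pred row w4',dx,w2px('w4',c+(.062+dx)*-M[:,1]).round(1),'actual ~ (279,89)')
b=(.5165,-.2129);a=np.linspace(0,2*np.pi,100)
for x in(-.018,-.016,-.0144):
  q=np.array([w2px('w6',p) for p in pts(b,-74.1,[(x,.0125*np.cos(t),.062+.0125*np.sin(t)) for t in a])]);print(x,q.min(0).round(0),q.max(0).round(0))
im=cv2.imread('pics/w6_raw.png');hsv=cv2.cvtColor(im,cv2.COLOR_BGR2HSV)
def cl(h):
  if h[1]>120 and 10<h[0]<35:return 'G'
  if h[1]>140 and (h[0]<=8 or h[0]>170):return 'R'
  return '.' if h[2]<90 else('o' if h[2]<180 else 'W')
for r in range(196,260,2):print(r,''.join(cl(hsv[r,c].astype(int)) for c in range(232,325)))
"
```

```text
nose pred row w4 0 [277.2  89.1] actual ~ (279,89)
nose pred row w4 0.001 [277.2  86.5] actual ~ (279,89)
nose pred row w4 0.002 [277.2  84. ] actual ~ (279,89)
nose pred row w4 0.003 [277.2  81.4] actual ~ (279,89)
-0.018 [250. 221.] [304. 239.]
-0.016 [250. 218.] [304. 235.]
-0.0144 [250. 215.] [304. 232.]
196 ooooooooGGGGGWWWWWWWWWGGGGGGGGGGGGGGGGGGGGGGGGGGGGGGGGGGGGGGGGGG.............................
198 ooooooooGGGGGGWWWWWWGGGGGGGGGGGGGGGGGGGGGGGGGGGGGGGGGGGGGGGGGGGo.............................
200 ooooooooGGGGGGGGWWWGGGGGGGGGGGGGGGGGGGGGGGGGGGGGGGGGGGGGGGGGGGG..............................
202 ooooooooGWGGGWWWWWWWWGGGGGGGGGGGGGGGGGGGGGGGGGGGGGGGGGGGGGGGGGG..............................
204 ooooooooGWGGWWWWWWWWWWGGGGGGGGGGGGGGGGGGGGGGGGGGGGGGGGGGGGGGGGG..............................
206 ooooooooGWGGGWWWWWWWWWWGGGGGGGGGGGGGGGGGGGGGGGGGGGGGGGGGGGGGGGG..............................
208 ooooooooGGGGGWWWWWWWWWGGGGGGGGGGGGGGGGGGGGGGGGGGGGGGGGGGGGGGGGGo.............................
210 ooooooooGGGGGGGWWWWWGGGGGGGGGGGGGGGGGGGGGGGGGGGGGGGGGGGGGGGGGGG..............................
212 oo
[... 1645 characters left out ...]
oWWWWWWWWWWWWW
246 ooooooooooooooooooo..RRRRRRRRRRRRRRRRRRRRRRRRRRRRRRRRRRRRRRRRRRRRRRRRRR..ooooWWWWWWWWWWWWWWWW
248 oooooooooooooooooo....RRRRRRRRRRRRRRRRRRRRRRRRRRRRRRRRRRRRRRRRRRRRRRRR...oWooWWWWWWWWWWWWWWWW
250 ......oooooooooooo....RRRRRRRRRRRRRRRRRRRRRRRRRRRRRRRRRRRRRRRRRRRRRRRR....WWWWWWWWWWWo...oooo
252 ......Woooooooooo.....RRRRRRRRRRRRRRRRRRRRRRRRRRRRRRRRRRRRRRRRRRRRRRRR....oWWWoooWWWWW.......
254 .....WWWWWWWWWooo.....RRRRRRRRRRRRRRRRRRRRRRRRRRRRRRRRRRRRRRRRRRRRRRRR.....oooWWWWWWWWo......
256 ....oWWWWWWWWWWWo.....RRRRRRRRRRRRRRRRRRRRRRRRRRRRRRRRRRRRRRRRRRRRRRRR.....oWWWWWWWWWWWo.....
258 ....WWWWWWWWWWWW......RRRRRRRRRRRRRRRRRRRRRRRRRRRRRRRRRRRRRRRRRRRRRRRR......WWWWWWWWWWWW.....
```

{"api": "arm_command", "payload": {"deltas": [[[0, -0.005, 0], [0, 0, 0]], [[0, -0.005, 0], [0, 0, 0]], [[0, -0.005, 0], [0, 0, 0]], [[0, -0.005, 0], [0, 0, 0]], [[0, 0, 0], [0, 0, 0]], [[0, 0, 0], [0, 0, 0]], [[0, 0, 0], [0, 0, 0]], [[0, 0, 0], [0, 0, 0]], [[0, 0, 0], [0, 0, 0]], [[0, 0, 0], [0, 0, 0]]]}}

```text
time: 23.05
eef_pos: [0.5093, -0.1805, 0.058]
ee_rot: [[-0.903, -0.275, 0.33], [-0.258, 0.961, 0.097], [-0.344, 0.002, -0.939]]
contact_force: [-1.2, 12.6, -2.2]
opening: 0.249
```

```bash
python3 -c "
from plan import *
colgo(-.0144);print(manip.sense()['moment'])"
```

```text
t 23.05 q [-33.  31. 127.  61.  17.  73.] F [-1.2 12.6 -2.2] collar in bore frame mm x,y,z [-17.6  -0.   -0.1]
F axial/lat/z -12.4 2.3 -2.2
tool units [-0.002 -0.08  -0.002] turn units [0.0015 0.0001 0.0004] IK 0.0 [-33.  31. 127.  60.  17.  74.]
[1.97338358 0.60498466 0.68948833]
```

The axial force is rising steadily with no motion, so something firm is stopping the follower. The images put the shell face about 3 mm further on, so the rolled handle or a fingertip may be touching the vise's cradle instead. I'll back off slightly and check what an un-roll to vertical needs, since the gripper is now past the pin.

{"api": "arm_command", "payload": {"deltas": [[[0, 0.015, 0], [0, 0, 0]], [[0, 0.015, 0], [0, 0, 0]], [[0, 0.015, 0], [0, 0, 0]], [[0, 0.015, 0], [0, 0, 0]], [[0, 0.015, 0], [0, 0, 0]], [[0, 0, 0], [0, 0, 0]], [[0, 0, 0], [0, 0, 0]], [[0, 0, 0], [0, 0, 0]], [[0, 0, 0], [0, 0, 0]], [[0, 0, 0], [0, 0, 0]]], "grip_force": 60}}

```text
time: 23.88
eef_pos: [0.5092, -0.1795, 0.0582]
ee_rot: [[-0.903, -0.274, 0.331], [-0.257, 0.962, 0.093], [-0.344, -0.001, -0.939]]
contact_force: [-0.1, -0.3, -6.0]
opening: 0.247
```

```bash
python3 -c "
from plan import *
print(manip.sense()['moment'])
colgo(-.0185,roll=0)
im=cv2.imread('pics/t1_raw.png')
from tri import tri
for L in ([('w3',(95/3.2+200)/.7,(60/3.2)/.7),('w4',(230/4+180)/.7,(278/4)/.7)],[('w3',(430/3.2+200)/.7,(30/3.2)/.7),('w4',(635/4+180)/.7,(258/4)/.7)]):
  x,e=tri(L);r=x-np.array([.5165,-.2129,0]);print('cradle corner',x.round(3),'dir',(r@[.274,-.962,0]).round(4),'n',(r@[.962,.274,0]).round(4),'z',x[2].round(3))
"
```

```text
[-0.13964722  0.50453666 -0.08318851]
t 23.8833 q [-33.  31. 127.  61.  17.  73.] F [-0.1 -0.3 -6. ] collar in bore frame mm x,y,z [-18.6   0.1   0.1]
F axial/lat/z 0.3 -0.2 -6.0
tool units [ 0.041 -0.003 -0.   ] turn units [-0.0007  0.2236 -0.    ] IK 0.0 [-23.  33. 114.  -0.  33. 141.]
cradle corner [ 0.536 -0.189  0.049] dir -0.0173 n 0.0249 z 0.049
cradle corner [ 0.491 -0.203  0.044] dir -0.0169 n -0.0221 z 0.044
```

The cradle's back edge triangulates to about 17 mm behind the bore point and 47–50 mm high. That matches the stop: the rolled handle's low corner meets it, not the collar. I'll un-roll about the rod's axis.

{"api": "arm_command", "payload": {"deltas": [[[0.004, 0, 0], [0, 0.0224, 0]], [[0.004, 0, 0], [0, 0.0224, 0]], [[0.004, 0, 0], [0, 0.0224, 0]], [[0.004, 0, 0], [0, 0.0224, 0]], [[0.004, 0, 0], [0, 0.0224, 0]], [[0.004, 0, 0], [0, 0.0224, 0]], [[0.004, 0, 0], [0, 0.0224, 0]], [[0.004, 0, 0], [0, 0.0224, 0]], [[0.004, 0, 0], [0, 0.0224, 0]], [[0.004, 0, 0], [0, 0.022, 0]]]}}

```text
time: 24.72
eef_pos: [0.5074, -0.1795, 0.0578]
ee_rot: [[-0.962, -0.274, 0.003], [-0.274, 0.962, 0.001], [-0.003, -0.0, -1.0]]
contact_force: [-0.6, 0.4, -6.1]
opening: 0.246
```

```bash
python3 -c "
from plan import *
print(manip.sense()['moment'])
colgo(-.0185,roll=0)"
```

```text
[0.17194872 0.17141904 0.01990683]
t 24.7167 q [-23.  33. 114.   0.  33. 141.] F [-0.6  0.4 -6.1] collar in bore frame mm x,y,z [-19.2  -0.2   0.2]
F axial/lat/z -0.5 -0.5 -6.1
tool units [-0.005 -0.016  0.006] turn units [-0.0001  0.0022  0.0001] IK 0.0 [-23.  33. 114.   0.  33. 141.]
```

{"api": "arm_command", "payload": {"deltas": [[[-0.005, -0.0075, 0.003], [0, 0.001, 0]], [[0, -0.0075, 0.003], [0, 0.001, 0]], [[0, -0.0075, 0], [0, 0, 0]], [[0, -0.0075, 0], [0, 0, 0]], [[0, -0.0075, 0], [0, 0, 0]], [[0, -0.0075, 0], [0, 0, 0]], [[0, -0.0075, 0], [0, 0, 0]], [[0, -0.0075, 0], [0, 0, 0]], [[0, -0.0075, 0], [0, 0, 0]], [[0, -0.0075, 0], [0, 0, 0]]]}}

```text
time: 25.55
eef_pos: [0.5085, -0.1823, 0.0575]
ee_rot: [[-0.962, -0.274, 0.002], [-0.274, 0.962, 0.001], [-0.002, 0.0, -1.0]]
contact_force: [-1.1, -0.5, -6.4]
opening: 0.252
```

```bash
python3 -c "
from plan import *
print(manip.sense()['moment'])
colgo(-.0144,roll=0)"
```

```text
[0.13963652 0.13761549 0.02444247]
t 25.55 q [-23.  33. 114.   0.  33. 141.] F [-1.1 -0.5 -6.4] collar in bore frame mm x,y,z [-16.1   0.1  -0.1]
F axial/lat/z 0.1 -1.2 -6.4
tool units [ 0.003 -0.043 -0.002] turn units [0.0001 0.0015 0.0001] IK 0.0 [-23.  33. 114.  -0.  33. 141.]
```

{"api": "arm_command", "payload": {"deltas": [[[0, -0.004, 0], [0, 0, 0]], [[0, -0.004, 0], [0, 0, 0]], [[0, -0.004, 0], [0, 0, 0]], [[0, -0.004, 0], [0, 0, 0]], [[0, -0.004, 0], [0, 0, 0]], [[0, -0.004, 0], [0, 0, 0]], [[0, -0.004, 0], [0, 0, 0]], [[0, -0.004, 0], [0, 0, 0]], [[0, -0.004, 0], [0, 0, 0]], [[0, -0.004, 0], [0, 0, 0]]]}}

```text
time: 26.38
eef_pos: [0.5087, -0.1832, 0.0574]
ee_rot: [[-0.962, -0.274, 0.002], [-0.274, 0.962, 0.001], [-0.002, 0.001, -1.0]]
contact_force: [0.9, 8.9, -4.3]
opening: 0.254
```

```bash
python3 -c "
from plan import *
print(manip.sense()['moment'])
colgo(-.0144,roll=0)"
```

```text
[1.55169705 0.03533545 0.078861  ]
t 26.3833 q [-23.  33. 114.   0.  33. 141.] F [ 0.9  8.9 -4.3] collar in bore frame mm x,y,z [-15.1   0.1  -0.2]
F axial/lat/z -8.3 3.3 -4.3
tool units [ 0.002 -0.019 -0.004] turn units [0.0006 0.0013 0.0001] IK 0.0 [-23.  33. 114.  -0.  33. 141.]
```

Felt contact at -15.1 mm, close to the image estimate of -14.4. I'll raise the push gently towards 15 N.

{"api": "arm_command", "payload": {"deltas": [[[0, -0.0025, 0], [0, 0, 0]], [[0, -0.0025, 0], [0, 0, 0]], [[0, -0.0025, 0], [0, 0, 0]], [[0, 0, 0], [0, 0, 0]], [[0, 0, 0], [0, 0, 0]], [[0, 0, 0], [0, 0, 0]], [[0, 0, 0], [0, 0, 0]], [[0, 0, 0], [0, 0, 0]], [[0, 0, 0], [0, 0, 0]], [[0, 0, 0], [0, 0, 0]]]}}

```text
time: 27.22
eef_pos: [0.5088, -0.1832, 0.0574]
ee_rot: [[-0.962, -0.274, 0.002], [-0.274, 0.962, 0.002], [-0.002, 0.001, -1.0]]
contact_force: [0.2, 10.0, -4.1]
opening: 0.253
```

```bash
python3 -c "
from plan import *
print(manip.sense()['moment'])
colgo(-.0144,roll=0)"
```

```text
[1.810751   0.04730634 0.00835391]
t 27.2167 q [-23.  33. 114.   0.  33. 141.] F [ 0.2 10.  -4.1] collar in bore frame mm x,y,z [-15.1   0.1  -0.2]
F axial/lat/z -9.6 2.9 -4.1
tool units [ 0.002 -0.019 -0.004] turn units [0.0008 0.0012 0.0001] IK 0.0 [-23.  33. 114.   0.  33. 141.]
```

{"api": "arm_command", "payload": {"deltas": [[[0, -0.0035, 0], [0, 0, 0]], [[0, -0.0035, 0], [0, 0, 0]], [[0, -0.0035, 0], [0, 0, 0]], [[0, -0.0035, 0], [0, 0, 0]], [[0, -0.0035, 0], [0, 0, 0]], [[0, -0.0035, 0], [0, 0, 0]], [[0, -0.0035, 0], [0, 0, 0]], [[0, 0, 0], [0, 0, 0]], [[0, 0, 0], [0, 0, 0]], [[0, 0, 0], [0, 0, 0]]]}}

```text
time: 28.05
eef_pos: [0.5087, -0.1834, 0.0574]
ee_rot: [[-0.962, -0.274, 0.001], [-0.274, 0.962, 0.003], [-0.002, 0.002, -1.0]]
contact_force: [1.5, 19.7, -1.2]
opening: 0.249
```

```bash
python3 -c "
from plan import *
print(manip.sense()['moment'])
colgo(-.0144,roll=0)"
```

```text
[ 3.31930045 -0.15716911  0.13347518]
t 28.05 q [-23.  33. 114.   0.  33. 141.] F [ 1.5 19.7 -1.2] collar in bore frame mm x,y,z [-15.   -0.   -0.2]
F axial/lat/z -18.6 6.8 -1.2
tool units [ 0.    -0.016 -0.004] turn units [0.0015 0.001  0.0001] IK 0.0 [-23.  33. 114.   0.  33. 141.]
```

{"api": "arm_command", "payload": {"deltas": [[[0, 0.009, 0], [0, 0, 0]], [[0, 0, 0], [0, 0, 0]], [[0, 0, 0], [0, 0, 0]], [[0, 0, 0], [0, 0, 0]], [[0, 0, 0], [0, 0, 0]], [[0, 0, 0], [0, 0, 0]], [[0, 0, 0], [0, 0, 0]], [[0, 0, 0], [0, 0, 0]], [[0, 0, 0], [0, 0, 0]], [[0, 0, 0], [0, 0, 0]]]}}

```text
time: 28.88
eef_pos: [0.5087, -0.1833, 0.0574]
ee_rot: [[-0.962, -0.274, 0.001], [-0.274, 0.962, 0.002], [-0.002, 0.002, -1.0]]
contact_force: [0.2, 16.0, -2.6]
opening: 0.253
```

```bash
python3 -c "
from plan import *
print(manip.sense()['moment'])
colgo(-.0144,roll=0)"
```

```text
[ 2.71291926 -0.14365555  0.06073789]
t 28.8833 q [-23.  33. 114.   0.  33. 141.] F [ 0.2 16.  -2.6] collar in bore frame mm x,y,z [-15.1   0.   -0.2]
F axial/lat/z -15.3 4.5 -2.6
tool units [ 0.    -0.017 -0.004] turn units [0.0012 0.001  0.0001] IK 0.0 [-23.  33. 114.  -0.  33. 141.]
```

{"api": "arm_command", "payload": {"deltas": [[[0, 0.006, 0], [0, 0, 0]], [[0, 0.006, 0], [0, 0, 0]], [[0, 0.006, 0], [0, 0, 0]], [[0, 0.006, 0], [0, 0, 0]], [[0, 0, 0], [0, 0, 0]], [[0, 0, 0], [0, 0, 0]], [[0, 0, 0], [0, 0, 0]], [[0, 0, 0], [0, 0, 0]], [[0, 0, 0], [0, 0, 0]], [[0, 0, 0], [0, 0, 0]]]}}

```text
time: 29.72
eef_pos: [0.5088, -0.1832, 0.0575]
ee_rot: [[-0.962, -0.274, 0.002], [-0.274, 0.962, 0.001], [-0.002, 0.001, -1.0]]
contact_force: [0.5, 6.7, -3.4]
opening: 0.251
```

{"api": "arm_command", "payload": {"deltas": [[[0, 0, 0], [0, 0, 0]], [[0, 0, 0], [0, 0, 0]], [[0, 0, 0], [0, 0, 0]], [[0, 0, 0], [0, 0, 0]], [[0, 0, 0], [0, 0, 0]], [[0, 0, 0], [0, 0, 0]], [[0, 0, 0], [0, 0, 0]], [[0, 0, 0], [0, 0, 0]], [[0, 0, 0], [0, 0, 0]], [[0, 0, 0], [0, 0, 0]]], "gripper": 40}}

```text
time: 30.55
eef_pos: [0.5091, -0.1838, 0.0575]
ee_rot: [[-0.962, -0.274, 0.002], [-0.274, 0.962, 0.001], [-0.003, 0.0, -1.0]]
contact_force: [0.1, -0.3, -0.1]
opening: 0.468
```

```bash
python3 -c "
from plan import *
s=manip.sense();print(s['moment'],s['opening'])
colgo(-.0144,roll=0)
snap('wrist','w7')
im=cv2.imread('pics/w7_raw.png');hsv=cv2.cvtColor(im,cv2.COLOR_BGR2HSV)
def cl(h):
  if h[1]>120 and 10<h[0]<35:return 'G'
  if h[1]>140 and (h[0]<=8 or h[0]>170):return 'R'
  return '.' if h[2]<90 else('o' if h[2]<180 else 'W')
for r in range(212,345,4):print(r,''.join(cl(hsv[r,c].astype(int)) for c in range(225,335)))
"
```

```text
[-0.00671959 -0.02556857 -0.00180905] 0.468159853594308
t 30.55 q [-23.  33. 114.   0.  33. 141.] F [ 0.1 -0.3 -0.1] collar in bore frame mm x,y,z [-14.5   0.2  -0.1]
F axial/lat/z 0.3 0.0 -0.1
tool units [ 0.005 -0.003 -0.002] turn units [0.     0.0016 0.0002] IK 0.0 [-23.  33. 114.  -0.  33. 141.]
212 ooooooooooooooooooooo...ooGGGGGGGGGGGGGGGGGGGGGGWWWWWWWWGGGGGGGGGGGGGGGGGGGGGGGo........................oooooo
216 ooooooooooooooooooooo...GoGGGGGGGGGGGGGGGGGGGGGWWWWWWWWWWGGGGGGGGGGGGGGGGGGGGGoo.......................ooooooo
220 oooooooooooooooooooooo..GoGGGGGGGGGGGGGGGGGGGGGGGWWWWWGGGGGGGGGGGGGGGGGGGGGGGGoW.......................ooooooo
224 Wooooooooooooooooooooo..oWGGGGGGGGGGGGGGGGGGGGGWWWWWWWWWGGGGGGGGGGGGGGGGGGGGGGoR.......................ooooooo
228 Wooooooooooooooooooooo..oWGGGGGGGGGGGGGGGGGGGGGWWWWWWWWWWGGGGGGGGGGGGGGGGGGGGGoo.......................oWooWWW
232 Woooooooooooooooooooooo..GGGGGGGGGGGGGGGGGGGGGGGGGGWGGGGGGGGGGGGGGGGGGGGGGGGGGoo.......................oWWWWWW
236 ooooooooooooooooooooooo.oWWooooGGGGGGGGGGGGGGGGGGGGGGGGGGGGGGGGGGGGGGGGGGGoooooo.......................oo
[... 2410 characters left out ...]
..........
324 ..o..........................RRRRRRRRRRRRRRRRRRRRRRRRRRRRRRRRRRRRRRRRRRRRRRRRR.........oooo...................
328 .............................RRRRRRRRRRRRRRRRRRRRRRRRRRRRRRRRRRRRRRRRRRRRRRRRR....oooooooooooooo..............
332 ..............................oRRRRRRRRRRRRRRRRRRRRRRRRRRRRRRRRRRRRRRRRRRRRRo..oo.ooooooooooooooo.............
336 .........................................oooooooooooooooooooooooooooo..............oooooooooooooo..o......o...
340 ......................................ooooooooooo.oooooooooooooooooo.....o....................................
344 ..................................................o..o........................................................
```

{"api": "arm_command", "payload": {"deltas": [[[0, 0, -0.1], [0, 0, 0]], [[0, 0, -0.2], [0, 0, 0]], [[0, 0, -0.3], [0, 0, 0]], [[0, 0, -0.5], [0, 0, 0]], [[0, 0, -0.5], [0, 0, 0]], [[0, 0, -0.5], [0, 0, 0]], [[0, 0, -0.5], [0, 0, 0]], [[0, 0, -0.5], [0, 0, 0]], [[0, 0, -0.4], [0, 0, 0]], [[0, 0, 0], [0, 0, 0]]]}}

```text
time: 31.43
eef_pos: [0.5102, -0.1845, 0.2014]
ee_rot: [[-0.962, -0.274, 0.007], [-0.274, 0.962, -0.001], [-0.006, -0.003, -1.0]]
contact_force: [0.5, -0.3, 0.5]
opening: 0.472
```

```bash
python3 -c "
from ov import *
s=manip.sense();print(s['time'],s['eef_pos'],s['contact_force'].round(1))
snap('wrist','w8')
im=cv2.imread('pics/w8_raw.png');hsv=cv2.cvtColor(im,cv2.COLOR_BGR2HSV)
rd=((hsv[...,0]<=8)|(hsv[...,0]>170))&(hsv[...,1]>150)&(hsv[...,2]>80)
n,l,st,ce=cv2.connectedComponentsWithStats(rd.astype(np.uint8));i=1+st[1:,4].argmax();print('red',st[i],ce[i])
b=(.5165,-.2129)
for nm,P_ in(('collar top edge',[(-.0145,.012,.0695),(-.0145,-.012,.0695)]),('handle end',[(-.0665,.012,.0695),(-.0665,-.012,.0695)]),('nose',[(.0475,0,.062)]),('front edge',[(.037,.00875,.0535),(.037,-.00875,.0535)])):print(nm,[w2px('w8',p).round(1) for p in pts(b,-74.1,P_)])
cv2.imwrite('pics/w8c.png',cv2.resize(im,(800,600)))
"
```

```text
31.4333 [ 0.51023499 -0.18452358  0.20140305] [ 0.5 -0.3  0.5]
red [ 267  184   26   52 1308] [279.5175841  210.03975535]
collar top edge [array([265.8, 179.9]), array([292.7, 180. ])]
handle end [array([266.3, 234.9]), array([292. , 234.9])]
nose [array([279.4, 107.6])]
front edge [array([269.6, 120.2]), array([289.1, 120.2])]
```

```bash
python3 -c "
from h import *
print(manip.sense()['time']);print(manip.close_job())"
```

```text
31.4833
the job is handed in; nothing more can be done
None
```

I pushed the worn plug out with the follower and handed the job in at 31.5 s. The plug is in the blue scrap tray, and the follower is left home in the cylinder to hold the pins.

**How it went:** I leaned the gripper 20° toward the robot to clear the bench machine's pin. The push ran at about 1–4 N.

**First stop:** The follower stopped early at up to 12 N. The images put the back face about 3 mm further on, so I took the stop to be the tilted handle touching the vise's cradle. I backed off about 1 mm and turned upright, and the follower then went on freely.

**Pressing home:** I felt the collar meet the back face 15.1 mm behind the bore point. The images had put that face at about 14.4 mm. The press peaked briefly at 18.6 N along the axis (about 20–21 N counting the sideways load), so it was right at the 20 N limit. I settled it at 15.3 N, eased off to about 6 N, opened the fingers and moved straight up.

**Last checks:**
- **Plug:** it was seen lying in the tray before the final press.
- **Release:** the force read zero after letting go and again after moving clear.
- **Follower:** the handle sits within about 1 mm of its expected home position and straight in line.
- **Not checked:** the 12-picture limit was reached, so I could not view a final picture and checked by image code instead. I did not re-measure the tray's position at the end. I could not read the driver pins directly; the nose stayed behind the plug and passed all four without blocking.

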